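Make up the polishing kit and the soldering kit

ROBOT

A 6-joint arm with a two-finger parallel gripper is mounted at the origin on a cart in front of the work surface, level with it; the furniture and walls round the work are solid. World frame = base frame: x ahead of the robot, y to its left, z up, the work surface at z = 0. Lengths are in mm, angles in rad, forces in N, time in s.
With the tool pointing down it reaches from about 300 to 775 mm from the base axis. Payload 14.6 kg.
Tool frame: the origin (TCP) lies between the finger pads; the fingertips stand 22 mm ahead of it and the grasp point (between the pads) lies 3 mm ahead of it (manip.tcp_to_tips is the distance from the TCP to the fingertips, in mm); y points along the fingers, z is the direction in which the jaws open and shut, and the axes are right-handed (so a half turn about y gives the same grasp; the last joint's range is limited). The gripper opens to 94 mm and grips with 3 to 60 N. Pads are 16 mm wide; open, the fingers measure 119 mm over their backs; the gripper's body (75 mm by 177 mm) begins 78 mm behind the grasp point.
Start: joints at [1.125, 0.3, 1.521, -0, 1.321, -0.067], TCP at [203.39, 511.001, 227.446] pointing down, gripper open.
Joint ranges: [-3.03, 3.03], [-0.79, 2.21], [0.23, 2.52], [-1.04, 4.18], [0, 3.07], [-2.55, 2.55]. Speed limits (rad/s): [2.22, 2.22, 2.57, 3.14, 3.14, 3.14].

INTERFACE

Orientations are given as [roll, pitch, yaw] about the fixed x, y, z axes, in that order (R = Rz(yaw) Ry(pitch) Rx(roll)).
In Python, from cell import manip gives the robot as it stands.
- The arm moves only by the shell command python3 -m jog 'ROWS' [OPENING] [FORCE]. ROWS is JSON, one flat list of numbers, 6 for each row, row after row: the shift along the tool's x, y, z in mm, then the turn, a rotation vector about the tool's x, y, z in degrees. A call has 1 to 10 rows; each row is the pose to reach, as a shift and turn from the pose commanded when the call began, along the tool's axes at that moment; what a row does not reach only later rows make up. A row lasts 1/12 s, in which the tool goes at most 41.7 mm and 7.16 degrees, less where a joint would pass 70% of its speed; a pose out of reach is approached as far as the arm can. A call with a gripper value outside its range is refused whole. OPENING is the finger opening in mm, from 0 to 94, set as the call begins (- or left out, the last holds). The fingers move at their own pace and stop on an object; FORCE is the grip in N (left out, the last holds). Time passes only in rows, so rows that repeat a pose let the fingers close. It gives the time, the measured TCP pose, the force and the opening at its end, in the units of the state.
- manip.read_state(): the state, without advancing time (a new reading comes with each control period).
- manip.camera(name): name is "scene" or "side" or "wrist"; returns a dict with "img" (480x640x3 uint8, red, green, blue), "intrinsics" (3x3 intrinsics, pixels), "k1" (the pictures are not rectified: a ray, as slopes to the right and down, at radius r is drawn at 1 + k1 r^2 times it, then the intrinsics apply), "origin" and "orientation" of the camera in the world. Camera axes: x right, y down, z forward; pixel columns grow to the right and rows downward; lengths in mm; the calibration is good to about 2 mm. A picture is of the moment at which its call begins. There is no depth.
- manip.sign_off(): hands the job in, once; it reports no verdict.
Trained networks look in a picture, given as the dict that the camera call returned (one of the last four; its "shot" number tells which), for a name from the list of things; names that differ only in an ending like _2 or _b are one class to them, and where a whole thing is asked for, a point or a joint stands for the part that bears it (a point fixed in the world has none). Each returns a list of dicts, best first, with "score" (0 to 1); they miss things now and then, are a little off and sometimes report something else, mostly with a low value. They report only what shows in the picture. A call takes as long as a camera call. They do not tell look-alikes from the thing itself.
- manip.masks_of(thing, picture): "pixels" (480x640 bool, what is visible of it) and "xy" ([column, row] in pixels, amid what is visible of it).
- manip.tip_of(thing, picture): "xy" ([column, row] in pixels: a listed point, or the origin of a listed thing).
The state is a dict: "clock": time; "joints": joint angles; "qd": joint speeds; "effort": joint torques, N m; "eef_pos": TCP position; "eef_rot": TCP orientation; "wrist_force": force on the tool from outside, world axes, zero at the start; "moment": the same for the moment, N m; "finger_gap": finger opening in mm.
Only numpy, scipy, OpenCV 4.12 (cv2) and the standard library are available. Lean on these libraries where they do the work, as an engineer would, in place of code of your own. Each camera call takes 0.05 s, during which the arm holds its last target.

TASK

Make up the two bench kits from the stock row: the polishing kit, in the light wooden tray with the grey lining, gets the wooden ring clamp on its tool rest and the red-capped and white-capped jars in the sockets of their cap colours; the soldering kit, in the dark wooden tray with the blue lining, gets the steel tweezers on its tool rest and the black-capped jar in its black socket. Lay each tool across both bars, between the dowels and centred on the rest (the clamp by the middle of its jaws), and set each jar fully home in its socket, upright all the way and not dropped. The loupe and the blue pliers are not part of these kits: leave them lying where they are.

Things in the scene. Friction and masses are not known exactly. Their poses are not given: they have to be found in the camera images.
- jar_pumice_mid (a point): small white-bodied jar with a red screw cap, 30 mm across and 44 mm tall (cap 28 mm across, the top 12 mm), loose, standing upright on the bench in the stock row, about 50 g. The point is its centre, 22 mm above its underside; z is up along the jar.
- jar_rouge_mid (a point): small white-bodied jar with a white screw cap, 28 mm across and 42 mm tall (cap 26 mm across, the top 12 mm), loose, standing upright on the bench in the stock row, about 50 g. The point is its centre, 21 mm above its underside; z is up along the jar.
- jar_flux_mid (a point): small white-bodied jar with a black screw cap, 34 mm across and 48 mm tall (cap 32 mm across, the top 12 mm), loose, standing upright on the bench in the stock row, about 50 g. The point is its centre, 24 mm above its underside; z is up along the jar.
- ring_clamp_mid (a point): wooden ring clamp lying flat in the stock row, long axis away from the robot within 0.2 rad: two brown jaws side by side, together 26 wide, 22 tall and 106 mm long, 90 g, with a slim wedge tail sticking out 42 mm more at the +x end. The point is the middle of the jaws, 11 mm above the underside: grasp here across the width; x runs along the clamp, z up.
- tweezers_a_mid (a point): slender plain steel tweezers lying on edge in the stock row, long axis roughly away from the robot (within about 0.2 rad), 150 mm long, 12 mm wide and 9 mm tall, about 22 g. The point is the middle (4.5 mm above the underside); x runs along the tweezers, z up. Grasp here across the width.
- loupe_mid (a point): eye loupe: matt black open cup, 28 mm across, 24 mm tall, standing in the stock row; belongs to neither kit and stays where it is. The point is its centre, 12 mm above the bench.
- pliers_blue_mid (a point): blue-handled pliers, 130 by 44 mm, 11 mm thick, lying in the stock row; they belong to neither kit and stay where they are. The point is the middle of the pliers, 5 mm above the bench; x runs along them.
- polish_tray: Light wooden kit tray, grey lining, fixed, 146 (x) by 200 (y) mm, rim 14 mm high. Origin: underside centre; at yaw 0 x is away from the robot, y left. Round sockets at (34, 47) red, 41 mm wide inside, and (34, -47) white, 39 mm; inner floor 9, rim 21 mm above the bench. Tool rest along y, centred at (-36, 0): dark metal bars (tops 13 mm up) at y = -34, +34, 10 mm wide, each with 2 dowels (tops 27 mm up, 34 mm clear between).
- solder_tray: Dark wooden kit tray, blue lining, fixed, 146 (x) by 200 (y) mm, rim 14 mm high. Origin: underside centre; at yaw 0 x is away from the robot, y left. Black round socket at (34, -47), 45 mm wide inside, floor 9, rim 21 mm up; at (34, 47) a fixed blue bottle, 57 mm high. Tool rest along y, centred at (-36, 0): dark metal bars (tops 13 mm up) at y = -34, +34, 10 mm wide, each with 2 dowels (tops 27 mm up, 21 mm clear between).
Not all that is in view belongs to the job. Of the things that look like the part that bears jar_rouge_mid, the smallest one is meant.

How it is judged (in metres and radians):
At the end, for the whole second after the job is handed in: Each jar upright in its socket (8 mm, tilt 0.12 rad), ring clamp and steel tweezers lying on both bars of their rests (10 mm across, 18 mm along, 0.15 rad), heights within 5 mm of seated, all released and at rest; loupe and blue pliers within 20 mm of where they lay (x of jar_pumice_mid in the frame of polish_tray between 0.026 and 0.042 m and y of jar_pumice_mid in the frame of polish_tray between 0.039 and 0.055 m and z of jar_pumice_mid in the frame of polish_tray between 0.026 and 0.036 m and linear speed of each of jar_pumice, jar_rouge, jar_flux, ring_clamp, tweezers_a below 0.02 m/s and angle between each of jar_pumice_mid, jar_rouge_mid, jar_flux_mid's own z axis and vertical below 0.12 rad and x of jar_rouge_mid in the frame of polish_tray between 0.026 and 0.042 m and y of jar_rouge_mid in the frame of polish_tray between -0.055 and -0.039 m and z of jar_rouge_mid in the frame of polish_tray between 0.025 and 0.035 m and x of jar_flux_mid in the frame of solder_tray between 0.026 and 0.042 m and y of jar_flux_mid in the frame of solder_tray between -0.055 and -0.039 m and z of jar_flux_mid in the frame of solder_tray between 0.028 and 0.038 m and x of ring_clamp_mid in the frame of polish_tray between -0.046 and -0.026 m and y of ring_clamp_mid in the frame of polish_tray between -0.018 and 0.018 m and z of ring_clamp_mid in the frame of polish_tray between 0.019 and 0.029 m and angle between the x axis of ring_clamp_mid and the y axis of polish_tray, either way round below 0.15 rad and angle between each of ring_clamp_mid, tweezers_a_mid's own z axis and vertical below 0.2 rad and x of tweezers_a_mid in the frame of solder_tray between -0.046 and -0.026 m and y of tweezers_a_mid in the frame of solder_tray between -0.018 and 0.018 m and z of tweezers_a_mid in the frame of solder_tray between 0.0125 and 0.0225 m and angle between the x axis of tweezers_a_mid and the y axis of solder_tray, either way round below 0.15 rad and distance of each of loupe_mid, pliers_blue_mid from where it was at the start of the episode below 0.02 m); the robot touches nothing.
It fails at once if a jar is tipped over (leans more than 0.5 rad) (angle between any of jar_flux_mid, jar_pumice_mid, jar_rouge_mid's own z axis and vertical above 0.5 rad).
It fails at once if a jar is dropped (moves faster than 0.8 m/s while no finger holds it) ((contact force between the fingers and jar_flux below 0.05 N and linear speed of jar_flux above 0.8 m/s) or (contact force between the fingers and jar_pumice below 0.05 N and linear speed of jar_pumice above 0.8 m/s) or (contact force between the fingers and jar_rouge below 0.05 N and linear speed of jar_rouge above 0.8 m/s)).
It fails at once if the loupe or the blue pliers are carried off or pushed more than 30 mm (distance of any of loupe_mid, pliers_blue_mid from where it was at the start of the episode above 0.03 m).
It also fails if it takes over 115 s, if anything falls off the work surface, if the arm or the gripper's body presses on something with over 40 N, if the wrist force passes 120 N, or if a joint passes its speed limit or range.

## Working session

There is one attempt and no reset: what is moved stays moved. The work goes in short steps, Python scripts to look and compute and a shell command to move; the robot and the scene stay as the last step left them, time stands still between calls to the robot, and variables do not carry over. Pictures are saved under pics/ and viewed, and the job is handed in when it is done.

```bash
ls -la; mkdir -p pics; python3 - <<'E'
from cell import manip
import cv2
s=manip.read_state(); print(s)
for n in ["scene","side","wrist"]:
    p=manip.camera(n); cv2.imwrite(f"pics/{n}0.png",p["img"][:,:,::-1]); print(n,p["intrinsics"],p["k1"],p["origin"],p["orientation"],p["shot"])
E
```

```text
total 12
drwxr-xr-x  3 agent agent 4096 Dec  6 02:29 .
drwxr-xr-x 23 root  root  4096 Dec  6 02:29 ..
drwxr-xr-x  2 agent agent 4096 Dec  6 02:29 pics
{'clock': 0.0, 'joints': array([ 1.12539054e+00,  3.00480220e-01,  1.52157837e+00,  8.72279099e-06,
        1.32068587e+00, -6.65920214e-02]), 'qd': array([ 0.00123579,  0.00091137,  0.00048514, -0.0001968 , -0.00140982,
       -0.00065009]), 'effort': array([ 5.63646372e-04, -5.31828904e+01, -3.52712417e+01,  7.08940532e-02,
        2.45553948e-02, -1.16721890e-04]), 'eef_pos': array([203.29633877, 510.79782443, 226.8824568 ]), 'eef_rot': array([-1.57194502e+00,  8.50744537e-05, -3.78815978e-01]), 'wrist_force': array([-0.59727759,  0.17980847,  0.13438685]), 'moment': array([-0.00195326,  0.05657597,  0.05187251]), 'finger_gap': 93.86445316391034}
scene [[572.24736527   0.         315.42309611]
 [  0.         572.24736527 246.49549866]
 [  0.           0.           1.        ]] -0.18378951255131584 [-220.06861425  797.29595293  923.81826787] [-2.25558319  0.02290775 -2.39465256] 1
side [[570.08341769   0.         320.37346806]
 [  0.         570.08341769 239.25751997]
 [  0.           0.           1.        ]] 0.028795281776451947 [300.68302809 981.08037653 519.61420804] [-2.01804109  0.01516166 -2.91925807] 2
wrist [[387.54537764   0.         321.29469577]
 [  0.         387.54537764 242.1447784 ]
 [  0.           0.           1.        ]] -0.08595682889021056 [130.56089388 539.76468665 383.60469218] [2.86792899e+00 1.36246478e-03 1.19340827e+00] 3
```

View pics/scene0.png

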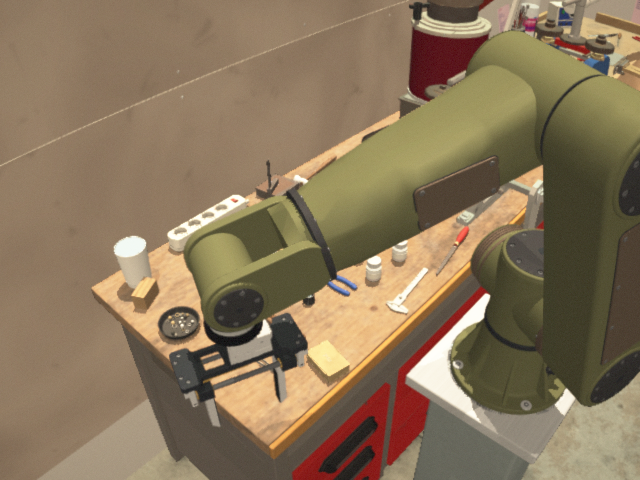

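View pics/side0.png

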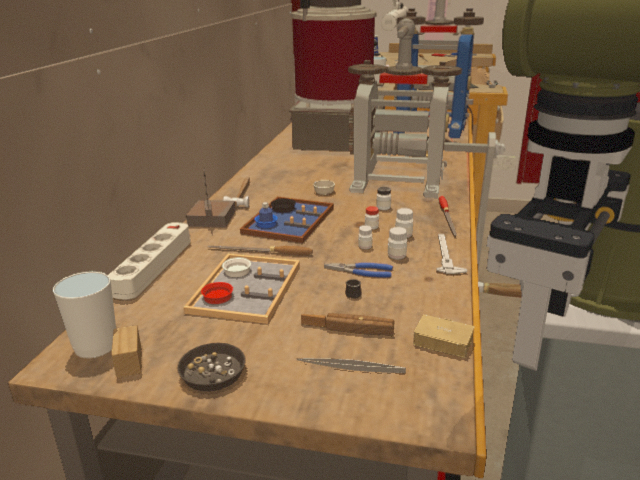

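View pics/wrist0.png

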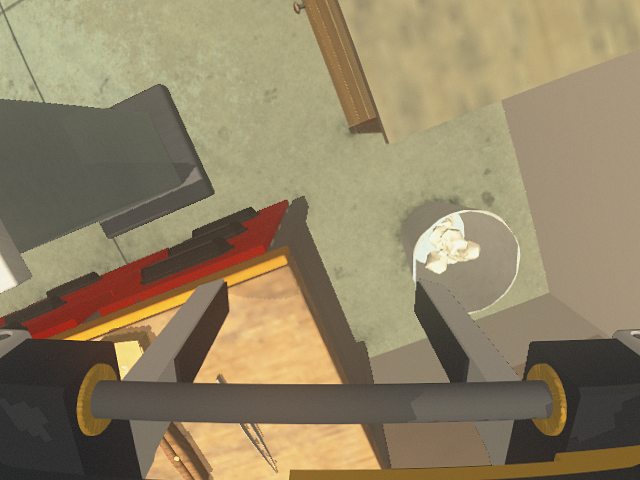

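```bash
cat > h.py <<'E'
import numpy as np, cv2
from cell import manip
from scipy.spatial.transform import Rotation as R
def Rm(o): return R.from_euler('xyz',o).as_matrix()
def ray(p,uv):
    K=p["intrinsics"]; d=np.array([(uv[0]-K[0,2])/K[0,0],(uv[1]-K[1,2])/K[1,1]])
    s=d.copy()
    for _ in range(30): s=d/(1+p["k1"]*(s@s))
    return Rm(p["orientation"])@np.array([s[0],s[1],1.])
def at(p,uv,z):
    d=ray(p,uv); o=np.array(p["origin"]); return (o+d*(z-o[2])/d[2])
def proj(p,X):
    c=Rm(p["orientation"]).T@(np.array(X,float)-p["origin"]); s=c[:2]/c[2]; s=s*(1+p["k1"]*(s@s))
    K=p["intrinsics"]; return np.array([K[0,0]*s[0]+K[0,2],K[1,1]*s[1]+K[1,2]])
def move(x,y,z,yaw):
    """row needed to get from measured pose to tcp pose (yaw), in tool axes"""
    st=manip.read_state(); Rc=Rm(st["eef_rot"]); Rt=Rm([-np.pi/2,0,yaw])
    d=Rc.T@(np.array([x,y,z])-st["eef_pos"]); w=R.from_matrix(Rc.T@Rt).as_rotvec(degrees=True)
    print("row",np.round(d,1),np.round(w,2))
E
python3 - <<'E'
from h import *
p=manip.camera("side")
T={"jar_pumice_mid":22,"jar_rouge_mid":21,"jar_flux_mid":24,"ring_clamp_mid":11,"tweezers_a_mid":4.5,"loupe_mid":12,"pliers_blue_mid":5,"polish_tray":0,"solder_tray":0}
for t,z in T.items():
    for r in manip.tip_of(t,p)[:5]: print(t,"tip",round(r["score"],2),np.round(r["xy"],1),np.round(at(p,r["xy"],z),1))
    for r in manip.masks_of(t,p)[:5]: 
        m=r["pixels"]; ys,xs=np.nonzero(m); print("   mask",round(r["score"],2),np.round(r["xy"],1),m.sum(),xs.min(),xs.max(),ys.min(),ys.max(), np.round(at(p,r["xy"],z),1)[:2])
im=cv2.resize(p["img"][170:390,180:480,::-1],None,fx=2.66,fy=2.66,interpolation=cv2.INTER_CUBIC); cv2.imwrite("pics/crop1.png",im)
E
```

```text
jar_pumice_mid tip 0.73 [371.3 216.2] [ 452.8 -164.7   22. ]
   mask 0.78 [369.7 217.5] 258 365 378 207 229 [ 455.2 -156.9]
jar_rouge_mid tip 0.95 [405.8 224. ] [ 375.2 -139.    21. ]
jar_rouge_mid tip 0.65 [365.1 236.5] [450.7 -61.2  21. ]
jar_rouge_mid tip 0.58 [398.7 243.8] [380.4 -40.4  21. ]
   mask 0.97 [396.5 242.7] 593 387 407 227 259 [385.2 -44.6]
   mask 0.78 [404.3 217.3] 372 395 412 208 237 [ 381.6 -174.3]
   mask 0.52 [364.1 236.6] 287 358 371 226 249 [452.6 -60.4]
jar_flux_mid tip 0.65 [382.7 198. ] [ 441.2 -272.2   24. ]
   mask 0.87 [383.1 196.2] 293 376 390 187 209 [ 441.7 -284. ]
ring_clamp_mid tip 0.92 [361.1 323.2] [411.7 234.3  11. ]
   mask 0.93 [353.  322.3] 1399 301 393 313 334 [424.6 234.4]
tweezers_a_mid tip 0.96 [347.3 363.1] [416.5 328.7   4.5]
tweezers_a_mid tip 0.25 [357.2 267.9] [449.3  43.9   4.5]
   mask 0.68 [355.5 364.7] 879 299 404 357 372 [404.4 329.9]
   mask 0.54 [353.7 322.2] 1458 301 393 313 334 [425.1 224.4]
loupe_mid tip 0.64 [354.4 286.8] [440.6 126.8  12. ]
loupe_mid tip 0.45 [246.9 288.7] [623.8 169.9  12. ]
loupe_mid tip 0.36 [289.  222.4] [ 628.2 -120.1   12. ]
   mask 0.52 [355.9 289.4] 272 345 361 279 298 [436.6 135.1]
pliers_blue_mid tip 0.7 [361.7 267. ] [441.4  39.7   5. ]
   mask 0.57 [365.1 268.8] 649 324 392 263 277 [434.   45.5]
polish_tray tip 0.66 [244.6 284.5] [640.5 137.3   0. ]
polish_tray tip 0.55 [362.2 238.6] [461.4 -93.8   0. ]
   mask 0.61 [243.6 287.6] 5337 184 299 254 323 [638.5 148.2]
solder_tray tip 0.75 [290.6 221.9] [ 633.2 -149.5    0. ]
   mask 0.77 [290.7 221.8] 2777 241 333 197 242 [ 633.1 -150. ]
```

View pics/crop1.png

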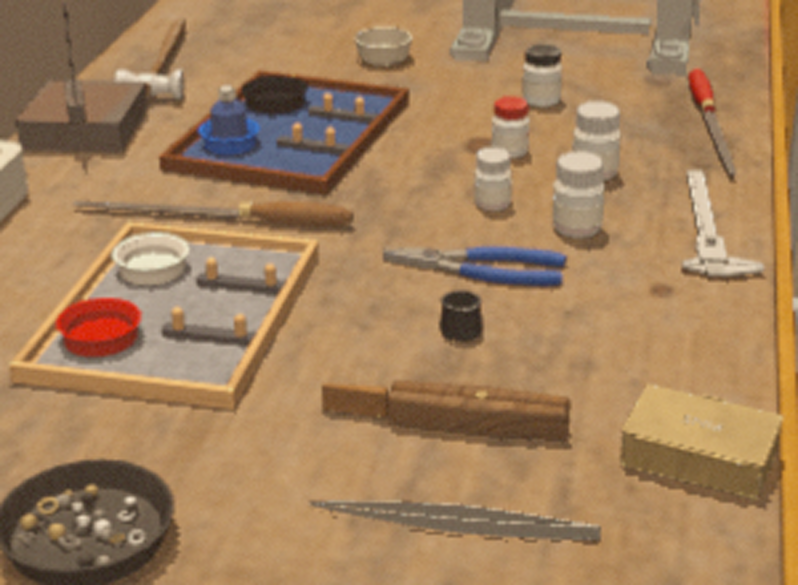

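The three white-capped candidates are at (365,237), (398,243) and (404,223). The one at (365,237) is clearly the smallest in the enlarged crop, in both mask size and height, so it is jar_rouge. Next I'll move the wrist camera over the stock row.

```bash
python3 -c "
from h import *
move(400,60,300,0)"; python3 -m jog --help 2>&1 | head -5
```

```text
row [ 349.4  -72.5 -346.3] [ -0.  -21.7   0. ]
invalid input: not JSON, or not a number
```

```bash
python3 -m jog '[349,-72,-346,0,-21.7,0, 349,-72,-346,0,-21.7,0, 349,-72,-346,0,-21.7,0, 349,-72,-346,0,-21.7,0, 349,-72,-346,0,-21.7,0, 349,-72,-346,0,-21.7,0, 349,-72,-346,0,-21.7,0, 349,-72,-346,0,-21.7,0, 349,-72,-346,0,-21.7,0, 349,-72,-346,0,-21.7,0]' 60 20; python3 -c "
from h import *
move(400,60,300,0)"
```

```text
clock: 1.93
eef_pos: [366.3, 135.6, 287.8]
eef_rot: [-1.571, -0.001, 0.0]
wrist_force: [1.2, -0.0, 0.2]
finger_gap: 60.2
row [ 33.7 -12.2 -75.6] [-0.01  0.01  0.05]
```

```bash
python3 -m jog '[34,-12,-75,0,0,0, 34,-12,-75,0,0,0, 34,-12,-75,0,0,0, 34,-12,-75,0,0,0, 34,-12,-75,0,0,0]'; cat > look.py <<'E'
from h import *
import sys
p=manip.camera("wrist"); cv2.imwrite(f"pics/{sys.argv[1]}.png",p["img"][:,:,::-1])
T={"jar_pumice_mid":22,"jar_rouge_mid":21,"jar_flux_mid":24,"ring_clamp_mid":11,"tweezers_a_mid":4.5,"loupe_mid":12,"pliers_blue_mid":5,"polish_tray":0,"solder_tray":0}
for t in sys.argv[2:]:
    z=T[t]
    for r in manip.tip_of(t,p)[:4]: print(t,"tip",round(r["score"],2),np.round(r["xy"],1),np.round(at(p,r["xy"],z),1))
    for r in manip.masks_of(t,p)[:4]: 
        m=r["pixels"]; ys,xs=np.nonzero(m)
        P=np.array([at(p,(x,y),z)[:2] for x,y in zip(xs[::5],ys[::5])]); c=P.mean(0); U,S,V=np.linalg.svd(P-c,full_matrices=False); a=V[0]
        print("   mask",round(r["score"],2),np.round(r["xy"],1),m.sum(),xs.min(),xs.max(),ys.min(),ys.max(), np.round(at(p,r["xy"],z),1)[:2],"mean",c.round(1),"ax",round(float(np.arctan(a[1]/a[0])),3),"ext",np.round(np.ptp((P-c)@V.T,axis=0),0))
E
python3 look.py w1 jar_pumice_mid jar_rouge_mid jar_flux_mid ring_clamp_mid tweezers_a_mid loupe_mid pliers_blue_mid polish_tray solder_tray
```

```text
clock: 2.35
eef_pos: [400.0, 62.8, 299.0]
eef_rot: [-1.571, 0.0, -0.001]
wrist_force: [-0.7, 0.9, 1.3]
finger_gap: 60.1
jar_pumice_mid tip 0.7 [140. 248.] [ 450.6 -153.4   22. ]
   mask 0.9 [136.6 247.9] 849 121 157 233 264 [ 450.5 -157.6] mean [ 451.6 -154.1] ax -1.029 ext [50. 29.]
   mask 0.55 [222.4 245.7] 735 206 236 232 264 [447.6 -53.4] mean [450.5 -55. ] ax -0.676 ext [42. 29.]
jar_rouge_mid tip 0.98 [151.9 191.3] [ 383.2 -131.4   21. ]
jar_rouge_mid tip 0.59 [240.4 188. ] [380.2 -28.7  21. ]
jar_rouge_mid tip 0.58 [221.7 245.6] [447.8 -54.5  21. ]
   mask 0.94 [152.8 190.2] 1318 129 175 171 206 [ 381.9 -130.2] mean [ 380.1 -130.9] ax -1.299 ext [58. 36.]
   mask 0.73 [223.5 246.7] 691 207 236 233 264 [449.1 -52.4] mean [451.1 -55.7] ax -0.657 ext [40. 28.]
   mask 0.69 [239.7 188.7] 1129 221 259 173 210 [380.9 -29.6] mean [384.5 -29.6] ax -0.883 ext [45. 38.]
jar_flux_mid tip 0.83 [ 50.1 242.7] [ 443.6 -266.7   24. ]
   mask 0.79 [ 46.6 243.3] 1237 23 71 223 257 [ 444.4 -271.6] mean [ 440.4 -269.6] ax -1.234 ext [68. 35.]
   mask 0.27 [222.6 248.9] 676 206 235 234 264 [450.9
[... 266 characters left out ...]
.5 -281.8] mean [ 443.9 -280.1] ax -1.238 ext [68. 35.]
tweezers_a_mid tip 0.93 [541.5 215.5] [414.  331.5   4.5]
   mask 0.73 [545.  200.5] 1090 534 552 149 267 [395.5 333.2] mean [400.4 331.4] ax 0.041 ext [144.  18.]
loupe_mid tip 0.56 [380.  237.2] [439.8 132.2  12. ]
   mask 0.8 [380.4 235.7] 502 370 394 227 252 [438.  132.6] mean [442.4 134.7] ax 0.615 ext [32. 25.]
pliers_blue_mid tip 0.69 [309.5 244.6] [451.   48.2   5. ]
   mask 0.7 [319.4 231. ] 1471 290 327 190 292 [434.1  60.2] mean [438.   47.4] ax 0.025 ext [129.  44.]
polish_tray tip 0.57 [387.1 374.1] [636.9 152.7   0. ]
   mask 0.74 [357.8 354.2] 5426 313 467 324 383 [605.3 111.5] mean [603.6 123.4] ax -1.449 ext [209. 104.]
```

View pics/w1.png

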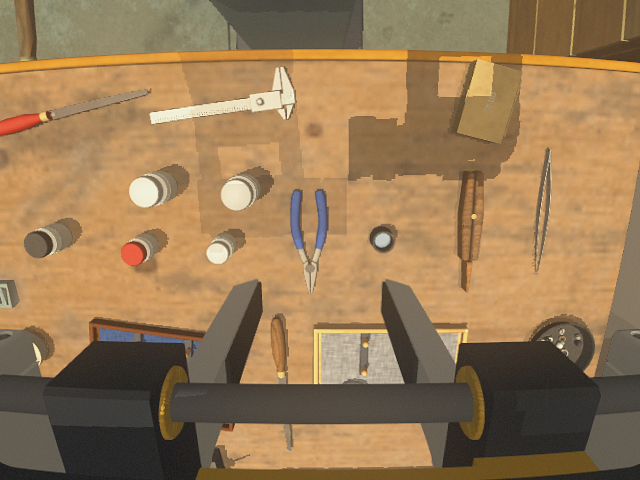

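```bash
python3 -m jog '[250,0,-60,0,0,0, 250,0,-60,0,0,0, 250,0,-60,0,0,0, 250,0,-60,0,0,0, 250,0,-60,0,0,0, 250,0,-60,0,0,0, 250,0,-60,0,0,0, 250,0,-60,0,0,0, 250,0,-60,0,0,0, 250,0,-60,0,0,0]';  python3 look.py w2 polish_tray solder_tray
```

```text
clock: 4.13
eef_pos: [649.4, 2.9, 299.8]
eef_rot: [-1.571, -0.001, 0.0]
wrist_force: [-0.4, 0.6, 0.6]
finger_gap: 59.7
polish_tray tip 0.66 [445.7 192.4] [637.4 150.8   0. ]
   mask 0.63 [446.3 187.8] 21164 361 539 125 251 [631.9 151.1] mean [632.3 152.9] ax 1.557 ext [209. 151.]
solder_tray tip 0.97 [189.7 191.1] [ 636.3 -154.6    0. ]
   mask 0.62 [446.9 188.3] 21125 362 539 124 251 [632.5 151.9] mean [632.2 153. ] ax -1.569 ext [208. 151.]
```

View pics/w2.png

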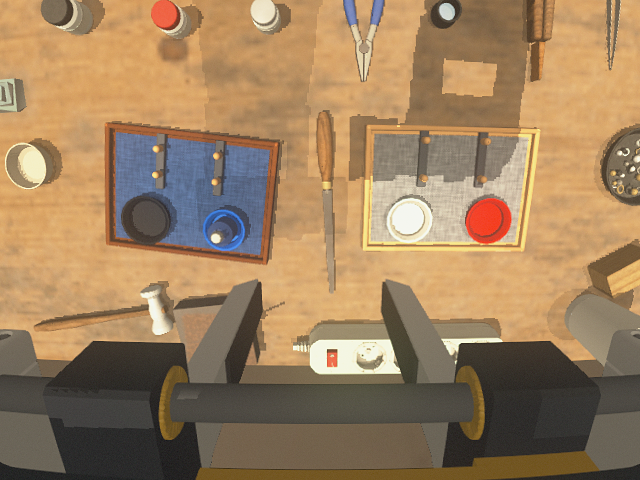

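```bash
python3 - <<'E'
import cv2
im=cv2.imread("pics/w2.png")
for n,(a,b,c,d) in {"ws":(105,275,90,290),"wp":(105,265,350,550)}.items():
    cv2.imwrite(f"pics/{n}.png",cv2.resize(im[a:b,c:d],None,fx=4,fy=4 if n=="wp" else 3.5,interpolation=cv2.INTER_CUBIC) if 0 else cv2.resize(im[a:b,c:d],None,fx=3.5,fy=3.5,interpolation=cv2.INTER_CUBIC))
E
```

```text
(no output)
```

View pics/ws.png

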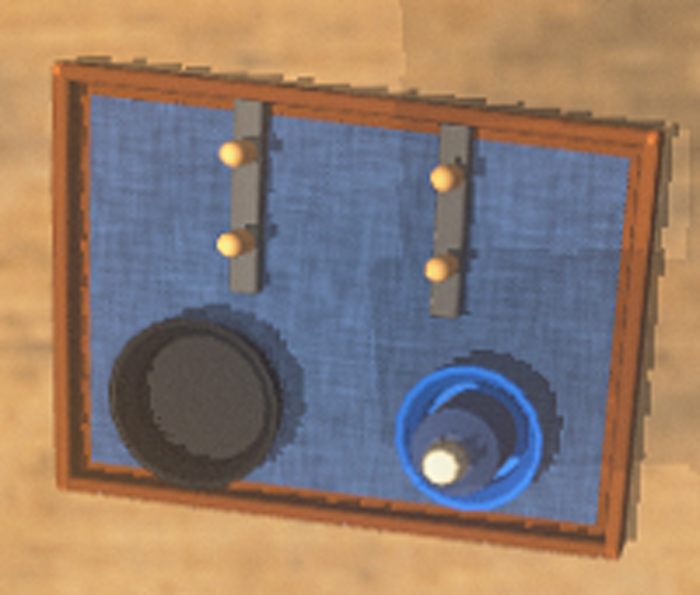

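View pics/wp.png

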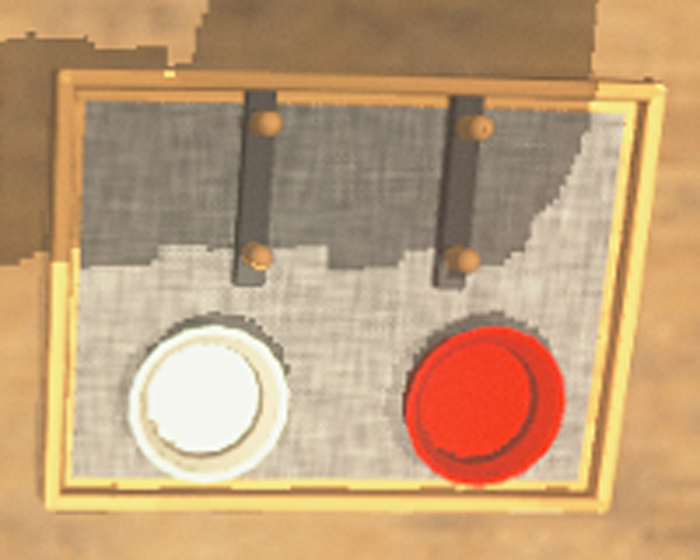

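```bash
cat > fit.py <<'E'
from h import *
from scipy.optimize import least_squares
p=manip.camera("wrist"); p2=manip.camera("side")
D={"solder":((90,105),[(-73,-100,14,55,65),(-73,100,14,660,130),(73,-100,14,60,490),(73,100,14,618,555),(34,-47,21,195,403),(34,47,21,470,438),(-36,-34,27,230.5,198),(-36,34,27,439.5,222.5)]),
"polish":((350,105),[(-73,-100,14,60,73),(-73,100,14,663,88),(73,-100,14,47,508),(73,100,14,608,510),(34,-47,21,209,402),(34,47,21,485,404),(-36,-34,27,261,190),(-36,34,27,469,193.5)])}
for n,(o,F) in D.items():
    F=np.array(F,float)
    def res(q):
        c,s=np.cos(q[2]),np.sin(q[2])
        X=np.c_[q[0]+c*F[:,0]-s*F[:,1],q[1]+s*F[:,0]+c*F[:,1],F[:,2]]
        return (np.array([proj(p,x) for x in X])-(F[:,3:]/3.5+o)).ravel()
    r=least_squares(res,[636,150*(1 if n=="polish" else -1),0],loss="soft_l1"); q=r.x
    print(n,np.round(q,4)); print(res(q).reshape(-1,2).round(1).tolist())
    c,s=np.cos(q[2]),np.sin(q[2])
    for a,b in [(34,47),(34,-47),(-36,0)]: 
        X=np.array([q[0]+c*a-s*b,q[1]+s*a+c*b]); print((a,b),X.round(1), "side px of z21",proj(p2,[*X,21]).round(1))
cv2.imwrite("pics/s2.png",p2["img"][:,:,::-1])
E
python3 fit.py
```

```text
solder [ 6.399176e+02 -1.525366e+02 -1.225000e-01]
[[-1.1, -1.5], [0.8, -0.6], [-0.8, 0.1], [1.2, 1.3], [-0.0, 0.3], [0.4, -0.2], [-0.5, 0.3], [-0.0, 0.2]]
(34, 47) [ 679.4 -110. ] side px of z21 [265.1 218.7]
(34, -47) [ 667.9 -203.3] side px of z21 [282.  203.4]
(-36, 0) [ 604.2 -148.1] side px of z21 [302.6 214.5]
polish [6.337554e+02 1.506884e+02 1.800000e-03]
[[-2.0, -1.5], [0.8, -2.4], [-1.7, 1.0], [0.4, 0.2], [-0.7, 0.7], [-0.2, 0.4], [0.9, 0.2], [1.9, 0.0]]
(34, 47) [667.7 197.7] side px of z21 [216.8 289.8]
(34, -47) [667.8 103.7] side px of z21 [235.9 264.3]
(-36, 0) [597.8 150.6] side px of z21 [264.2 280.3]
```

```bash
python3 -m jog '[-238,0,327,0,0,0, -238,0,327,0,0,0, -238,0,327,0,0,0, -238,80,327,0,0,0, -238,80,327,0,0,0, -238,150,327,0,0,0, -238,150,327,0,0,0, -238,150,327,0,0,0, -238,150,327,0,0,0, -238,150,327,0,0,0]' 40 20;python3 -m jog '[0,0,0,0,0,0]';  python3 look.py w3 tweezers_a_mid ring_clamp_mid
```

```text
clock: 5.32
eef_pos: [424.7, 311.5, 163.6]
eef_rot: [-1.57, -0.001, -0.0]
wrist_force: [0.3, 1.2, -0.4]
finger_gap: 40.2
clock: 5.4
eef_pos: [421.6, 313.1, 160.4]
eef_rot: [-1.573, 0.005, 0.004]
wrist_force: [-0.3, -0.8, 0.1]
finger_gap: 39.9
tweezers_a_mid tip 0.86 [345.  222.6] [413.3 332.    4.5]
   mask 0.71 [341.2 151.1] 218 338 348 123 221 [355.4 327.8] mean [358.2 329.4] ax -0.065 ext [77.  7.]
ring_clamp_mid tip 0.82 [231.5 221.2] [411.1 239.4  11. ]
   mask 0.91 [231.9 226.4] 4248 212 249 158 319 [415.5 239.5] mean [418.5 238.6] ax 0.03 ext [137.  28.]
```

View pics/w3.png

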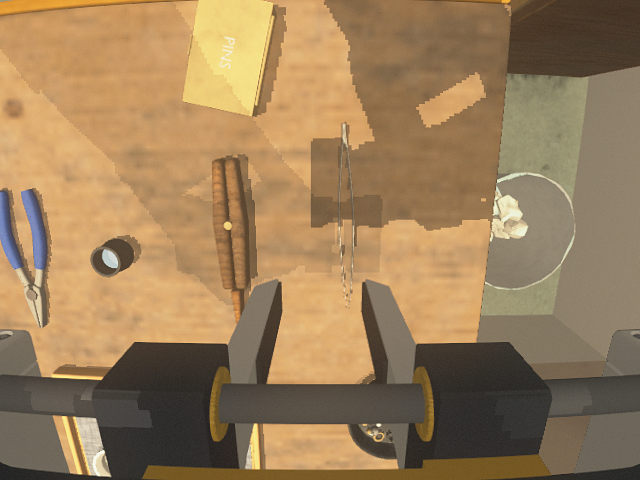

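```bash
python3 - <<'E'
from h import *
print(manip.read_state()["eef_pos"])
p=manip.camera("wrist")
cv2.imwrite("pics/c3.png",cv2.resize(p["img"][110:330,260:440,::-1],None,fx=2.7,fy=2.7,interpolation=cv2.INTER_CUBIC))
a=at(p,(345,123),4.5);b=at(p,(347,307),4.5); print(a,b,(a+b)/2,np.linalg.norm(a-b),np.arctan2(b[1]-a[1],b[0]-a[0]))
E
```

```text
[427.09827649 309.86896937 165.24404938]
[340.34110889 328.37307597   4.5       ] [498.36097647 332.72553189   4.5       ] [419.35104268 330.54930393   4.5       ] 158.07979763644676 0.027536763653306744
```

View pics/c3.png

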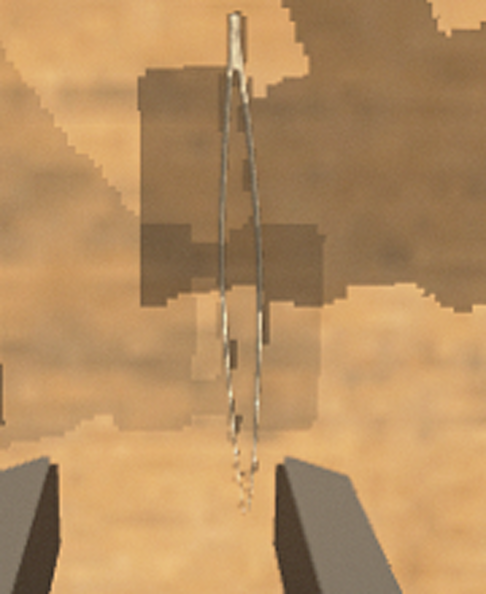

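```bash
python3 -m jog '[0,0,0,0,0,0,0,0,0,0,0,0]'; python3 - <<'E'
from h import *
print(manip.read_state()["eef_pos"])
p=manip.camera("wrist")
cv2.imwrite("pics/c4.png",cv2.resize(p["img"][110:330,260:440,::-1],None,fx=2.7,fy=2.7,interpolation=cv2.INTER_CUBIC))
for r in manip.tip_of("tweezers_a_mid",p)[:2]: print(r["xy"],at(p,r["xy"],4.5))
import pickle; pickle.dump(p,open("p4.pkl","wb")); print(p["origin"])
E
```

```text
clock: 5.87
eef_pos: [426.7, 309.9, 164.7]
eef_rot: [-1.57, -0.001, -0.001]
wrist_force: [0.4, -0.3, -0.8]
finger_gap: 40.0
[426.67965314 309.91908584 164.68566625]
[348.9, 214.2] [413.14219168 332.66347892   4.5       ]
[33.2, 257.0] [451.38864305  48.28390952   4.5       ]
[348.20825331 309.74633284 321.28163226]
```

View pics/c4.png

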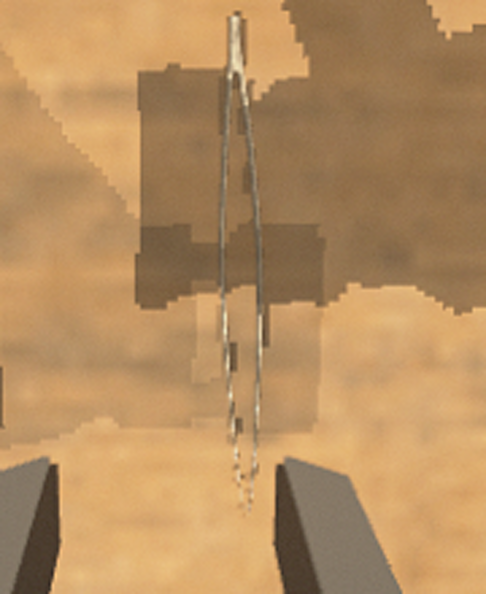

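```bash
python3 - <<'E'
from h import *
import pickle
p=pickle.load(open("p4.pkl","rb"))
f=lambda x,y:at(p,(x/2.7+260,y/2.7+110),4.5)
a=f(236,12);b=f(244,512); print(a,b,(a+b)/2,np.linalg.norm(a-b),np.arctan2(b[1]-a[1],b[0]-a[0]))
print(f(241,250))
move(414,331.5,100,0.03)
E
```

```text
[333.29265379 330.1351111    4.5       ] [490.36840879 335.50905164   4.5       ] [411.83053129 332.82208137   4.5       ] 157.16765585099358 0.03419907360668269
[403.36365672 332.7806883    4.5       ]
row [-12.4  64.5  21.4] [-0.01 -1.76  0.02]
```

```bash
python3 -m jog '[-13.7,60,22.9,0,-2,0, -13.7,105,22.9,0,-2,0, -13.7,105,22.9,0,-2,0, -13.7,125,22.9,0,-2,0, -13.7,135,22.9,0,-2,0, -13.7,140.5,22.9,0,-2,0, -13.7,140.5,22.9,0,-2,0, -13.7,140.5,22.9,0,-2,0]' 40 20; python3 -c "
from h import *
move(413,332.8,24,0.034)
p=manip.camera('wrist'); cv2.imwrite('pics/c5.png',p['img'][100:400,150:500,::-1])"
```

```text
clock: 6.63
eef_pos: [413.0, 333.5, 24.7]
eef_rot: [-1.57, -0.001, 0.035]
wrist_force: [0.0, -0.8, 0.2]
finger_gap: 39.8
row [-0.   0.7 -0.7] [-0.04  0.03  0.07]
```

View pics/c5.png

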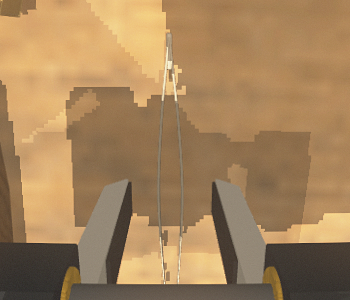

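```bash
python3 -m jog '[0,0,0,0,0,0, 0,0,0,0,0,0, 0,0,0,0,0,0, 0,0,0,0,0,0, 0,0,0,0,0,0]' 0 20; python3 -c "
from h import *
move(413,332.8,150,0.034)
"
```

```text
clock: 7.1
eef_pos: [412.4, 333.4, 23.9]
eef_rot: [-1.571, -0.0, 0.035]
wrist_force: [-0.5, -0.5, 2.9]
finger_gap: 12.3
row [   0.6 -126.1   -0.6] [-0.01  0.05  0.01]
```

```bash
python3 -c "
from h import *
move(604.2,-148.1,150,-np.pi/2-0.1225)
"; python3 -m jog '[0,-40,0,0,0,0, 0,-80,0,0,0,0, 0,-126,0,0,0,0, 174,-126,-487,0,99,0, 174,-126,-487,0,99,0, 174,-126,-487,0,99,0, 174,-126,-487,0,99,0, 174,-126,-487,0,99,0, 174,-126,-487,0,99,0, 174,-126,-487,0,99,0]'
python3 -c "
from h import *
move(604.2,-148.1,150,-np.pi/2-0.1225)
"
```

```text
row [ 174.9 -126.1 -487.9] [-2.000e-02  9.902e+01  0.000e+00]
clock: 7.93
eef_pos: [520.3, 60.2, 148.0]
eef_rot: [-1.571, -0.0, -0.846]
wrist_force: [0.2, 0.3, -0.4]
finger_gap: 12.2
row [211.6  -1.9 -75.3] [-1.000e-02  4.853e+01  0.000e+00]
```

```bash
python3 -m jog '[0,0,0,0,0,0,0,0,0,0,0,0]'; python3 -c "
from h import *
move(604.2,-148.1,150,-np.pi/2-0.1225)
"
```

```text
clock: 8.1
eef_pos: [520.3, 60.6, 147.7]
eef_rot: [-1.571, 0.0, -0.843]
wrist_force: [-1.3, -0.4, 0.3]
finger_gap: 12.1
row [211.6  -2.3 -76.1] [ 2.00e-02  4.87e+01 -1.00e-02]
```

```bash
python3 -m jog '[211.6,0,-76,0,48.7,0, 211.6,0,-76,0,48.7,0, 211.6,0,-76,0,48.7,0, 211.6,0,-76,0,48.7,0, 211.6,0,-76,0,48.7,0, 211.6,0,-76,0,48.7,0, 211.6,0,-76,0,48.7,0, 211.6,0,-76,0,48.7,0, 211.6,0,-76,0,48.7,0]'; python3 -c "
from h import *
move(604.2,-148.1,60,-np.pi/2-0.1225)
p=manip.camera('wrist'); cv2.imwrite('pics/c6.png',p['img'][:,:,::-1])
p=manip.camera('side'); cv2.imwrite('pics/s6.png',p['img'][:,:,::-1])
"
```

```text
clock: 8.85
eef_pos: [604.6, -144.6, 147.6]
eef_rot: [-1.571, 0.0, -1.685]
wrist_force: [0.4, 0.1, -0.6]
finger_gap: 12.1
row [ 3.5 87.6  0. ] [ 0.03  0.5  -0.01]
```

View pics/c6.png

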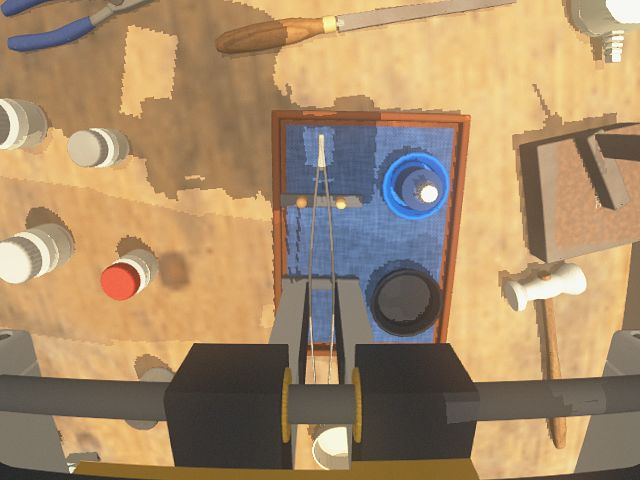

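View pics/s6.png

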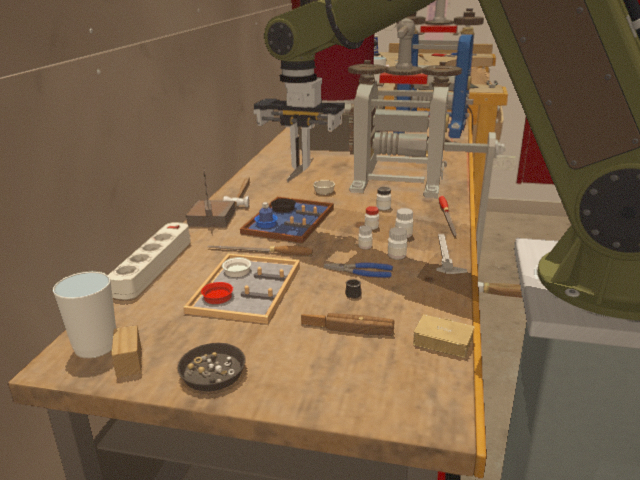

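```bash
python3 - <<'E'
import cv2
im=cv2.imread("pics/c6.png")
cv2.imwrite("pics/c6b.png",cv2.resize(im[100:350,260:480],None,fx=2.4,fy=2.4,interpolation=cv2.INTER_CUBIC))
E
python3 -m jog '[3.5,0,0,0,0.5,0,3.5,0,0,0,0.5,0]'
```

```text
clock: 9.12
eef_pos: [604.2, -149.2, 148.1]
eef_rot: [-1.571, -0.0, -1.697]
wrist_force: [-0.3, -0.8, -0.7]
finger_gap: 11.8
```

View pics/c6b.png

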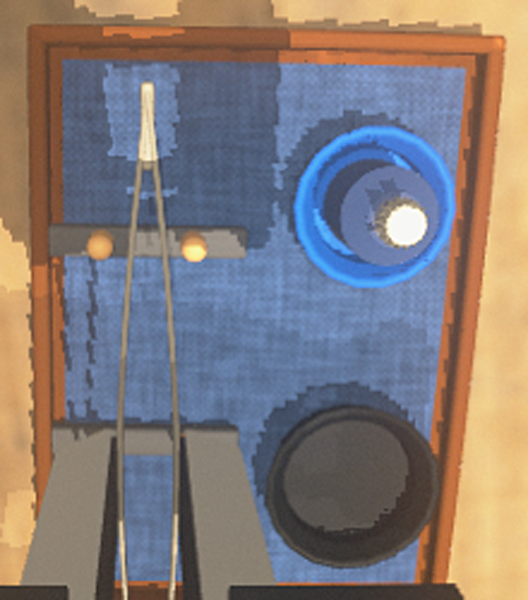

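```bash
python3 - <<'E'
from h import *
import pickle
print(manip.read_state()["eef_pos"],manip.read_state()["eef_rot"])
p=manip.camera("wrist"); pickle.dump(p,open("p7.pkl","wb"))
cv2.imwrite("pics/c7.png",cv2.resize(p["img"][100:350,260:480,::-1],None,fx=2.4,fy=2.4,interpolation=cv2.INTER_CUBIC))
E
```

```text
[ 604.20101496 -149.23124125  148.06968608] [-1.57054397e+00 -1.42480946e-04 -1.69719185e+00]
```

View pics/c7.png

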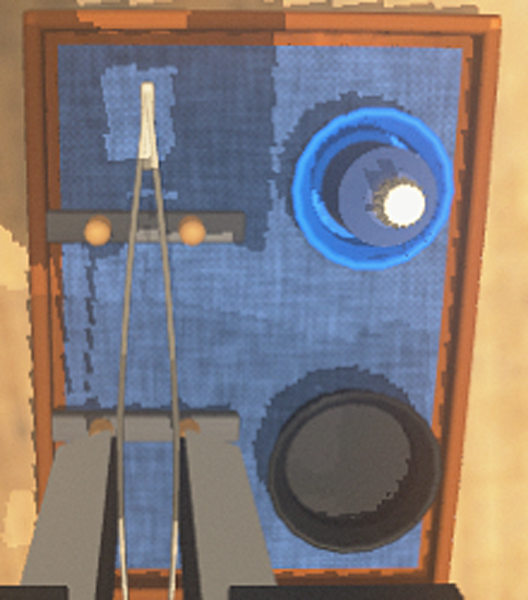

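```bash
cat > fit2.py <<'E'
from h import *
from scipy.optimize import least_squares
def fit(p,F,off,sc,q0):
    F=np.array(F,float)
    def res(q):
        c,s=np.cos(q[2]),np.sin(q[2])
        X=np.c_[q[0]+c*F[:,0]-s*F[:,1],q[1]+s*F[:,0]+c*F[:,1],F[:,2]]
        return (np.array([proj(p,x) for x in X])-(F[:,3:]/sc+off)).ravel()
    q=least_squares(res,q0,loss="soft_l1").x
    print("tray",np.round(q,4)); print(res(q).reshape(-1,2).round(1).tolist())
    c,s=np.cos(q[2]),np.sin(q[2])
    for a,b in [(34,47),(34,-47),(-36,0)]: print((a,b),np.round([q[0]+c*a-s*b,q[1]+s*a+c*b],1))
    return q
E
python3 - <<'E'
from fit2 import *; import pickle
p=pickle.load(open("p7.pkl","rb"))
fit(p,[(-73,100,14,25,12),(73,100,14,500,18),(34,47,21,372,188),(34,-47,21,355,470),(-36,34,27,144.5,230)],(260,100),2.4,[640,-152,-.12])
E
```

```text
tray [ 6.393870e+02 -1.537861e+02 -1.246000e-01]
[[-2.2, -1.5], [1.8, -2.4], [0.5, 0.4], [-0.0, 1.6], [-0.3, 1.6]]
(34, 47) [ 679.  -111.4]
(34, -47) [ 667.3 -204.6]
(-36, 0) [ 603.7 -149.3]
```

```bash
python3 - <<'E'
from h import *; import pickle
p=pickle.load(open("p7.pkl","rb"))
e=at(p,(148/2.4+260,85/2.4+100),133); print(e, e[:2]-[604.2,-149.2])
c=np.array([np.sin(.1235),np.cos(.1235)]); print((e[:2]-[604.2,-149.2])@c, "perp",(e[:2]-[604.2,-149.2])@[c[1],-c[0]])
E
python3 -m jog '[0,40,0,0,0,0, 0,75,0,0,0,0, 0,95,0,0,0,0, 0,103,0,0,0,0, 0,103,0,0,0,0, 0,103,0,0,0,0]'
```

```text
[614.40014895 -72.17429337 133.        ] [10.20014895 77.02570663]
77.69556376880172 perp 0.6339485761027256
clock: 9.67
eef_pos: [604.8, -149.6, 45.9]
eef_rot: [-1.57, -0.0, -1.698]
wrist_force: [-0.2, 0.2, 0.9]
finger_gap: 11.7
```

```bash
python3 -m jog '[0,3,0,0,0,0, 0,6,0,0,0,0, 0,8,0,0,0,0, 0,8,0,0,0,0, 0,8,0,0,0,0]'; python3 -c "
from h import *
p=manip.camera('wrist'); cv2.imwrite('pics/c8.png',p['img'][:,:,::-1])"
```

```text
clock: 10.08
eef_pos: [604.3, -149.5, 37.1]
eef_rot: [-1.57, -0.0, -1.699]
wrist_force: [0.4, -0.5, -0.5]
finger_gap: 12.2
```

View pics/c8.png

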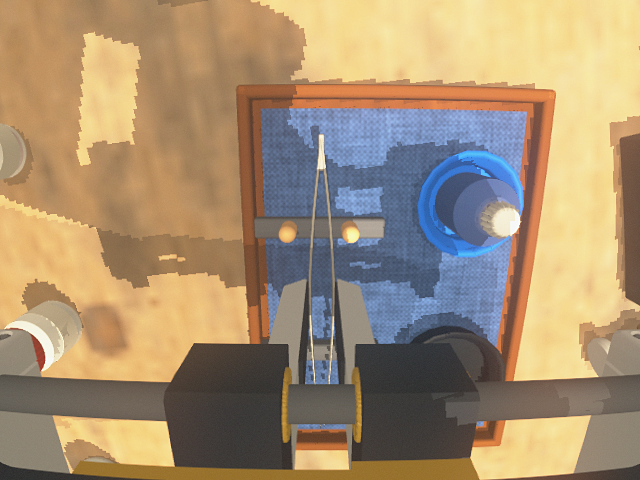

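```bash
python3 -m jog '[0,1,0,0,0,0, 0,1,0,0,0,0]'; python3 -m jog '[0,0,0,0,0,0, 0,0,0,0,0,0, 0,0,0,0,0,0, 0,-10,0,0,0,0, 0,-40,0,0,0,0, 0,-80,0,0,0,0, 0,-120,0,0,0,0,0,-120,0,0,0,0]' 32; python3 -c "
from h import *
p=manip.camera('wrist'); cv2.imwrite('pics/c9.png',p['img'][:,:,::-1])"
```

```text
clock: 10.3
eef_pos: [604.4, -149.6, 36.9]
eef_rot: [-1.57, -0.0, -1.699]
wrist_force: [-4.5, 1.1, 8.9]
finger_gap: 11.8
clock: 10.97
eef_pos: [606.9, -150.3, 165.0]
eef_rot: [-1.559, -0.002, -1.699]
wrist_force: [0.6, -0.0, 1.1]
finger_gap: 32.1
```

View pics/c9.png

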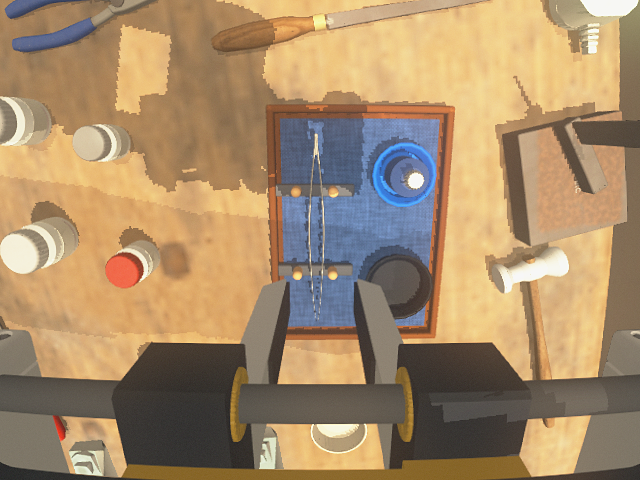

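```bash
python3 - <<'E'
from h import *
p=manip.camera("side"); cv2.imwrite("pics/s10.png",cv2.resize(p["img"][20:260,300:540,::-1],None,fx=2.5,fy=2.5))
for uv in [(350,192),(358,193),(367,186),(432,197),(425,190),(440,195),(384,208)]: print(uv,at(p,uv,0).round(0))
p=manip.camera("wrist")
for r in manip.tip_of("jar_flux_mid",p)[:3]: print(r["score"],r["xy"],at(p,r["xy"],24))
E
```

```text
(350, 192) [ 535. -359.    0.]
(358, 193) [ 513. -356.    0.]
(367, 186) [ 499. -410.    0.]
(432, 197) [ 330. -362.    0.]
(425, 190) [ 349. -407.    0.]
(440, 195) [ 311. -379.    0.]
(384, 208) [ 437. -269.    0.]
```

View pics/s10.png

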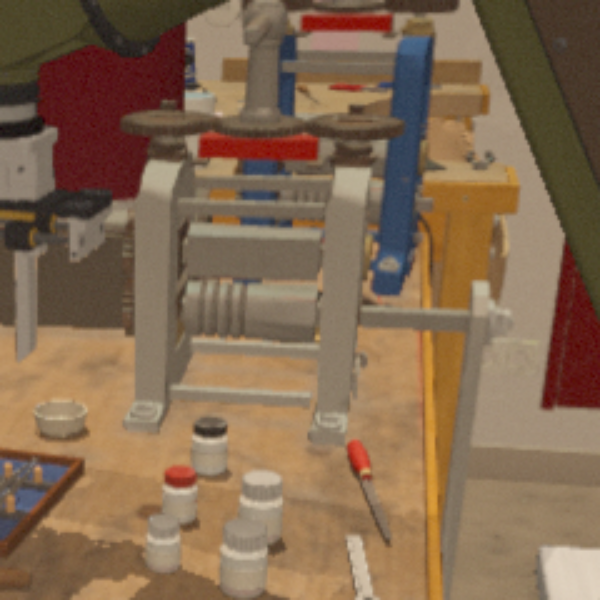

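```bash
python3 -m jog '[0,0,0,0,0,0]'; python3 -c "
from h import *
move(442,-269,130,-1.694)"
```

```text
clock: 11.25
eef_pos: [603.7, -149.4, 154.5]
eef_rot: [-1.573, 0.0, -1.699]
wrist_force: [-0.1, -0.2, 0.0]
finger_gap: 32.0
row [ 139.3   24.8 -145. ] [ 0.13 -0.28 -0.02]
```

```bash
python3 -m jog '[139,25,-145,0.1,-0.3,0, 139,25,-145,0.1,-0.3,0, 139,25,-145,0.1,-0.3,0, 139,25,-145,0.1,-0.3,0, 139,25,-145,0.1,-0.3,0, 139,25,-145,0.1,-0.3,0, 139,25,-145,0.1,-0.3,0, 139,25,-145,0.1,-0.3,0]' 60 15;  python3 look.py w11 jar_flux_mid jar_pumice_mid jar_rouge_mid
```

```text
clock: 11.92
eef_pos: [443.0, -268.6, 130.5]
eef_rot: [-1.57, 0.0, -1.694]
wrist_force: [-0.1, 0.4, -0.8]
finger_gap: 60.2
jar_flux_mid tip 0.85 [315.9 252. ] [ 439.4 -271.    24. ]
   mask 0.7 [316.4 252.2] 2456 292 340 220 282 [ 439.7 -271.1] mean [ 439.8 -270.3] ax 1.395 ext [46. 34.]
jar_pumice_mid tip 0.74 [309.9  78.5] [ 450.  -155.1   22. ]
   mask 0.95 [307.6  75.9] 2110 287 335 47 102 [ 448.7 -153.4] mean [ 451. -153.] ax -1.399 ext [34. 31.]
   mask 0.75 [187.7  47. ] 4380 149 228 6 81 [ 374.4 -125. ] mean [ 375.3 -123.1] ax -0.724 ext [55. 38.]
```

View pics/w11.png

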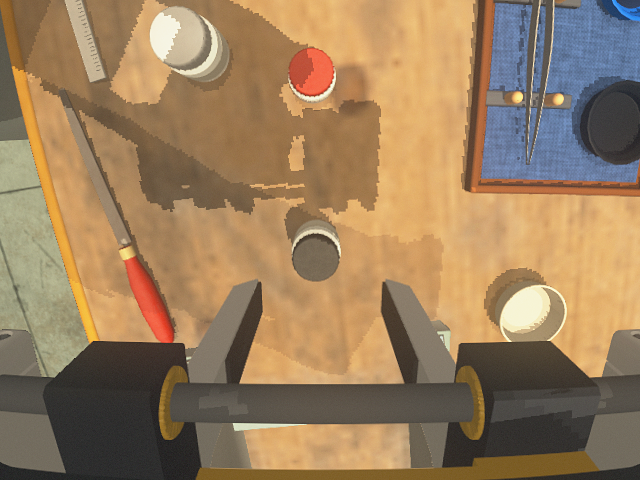

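```bash
python3 - <<'E'
from h import *
p=manip.camera("wrist"); print(manip.read_state()["eef_pos"])
print(at(p,(316.3,258),48))
move(440,-270.5,39,-1.694)
E
```

```text
[ 442.95831142 -268.53182501  130.76356097]
[ 440.43105134 -267.66314196   48.        ]
row [ 2.3 91.8 -2.9] [-0.1   0.06 -0.  ]
```

```bash
python3 -m jog '[1.5,30,-2.6,0,0,0, 1.5,60,-2.6,0,0,0, 1.5,80,-2.6,0,0,0, 1.5,91.5,-2.6,0,0,0, 1.5,91.5,-2.6,0,0,0, 1.5,91.5,-2.6,0,0,0]' 60 15; python3 -c "
from h import *
p=manip.camera('wrist'); cv2.imwrite('pics/c12.png',p['img'][150:450,150:500,::-1])"
```

```text
clock: 12.82
eef_pos: [440.3, -270.1, 39.7]
eef_rot: [-1.569, 0.0, -1.693]
wrist_force: [-0.4, 0.6, 1.0]
finger_gap: 60.0
```

View pics/c12.png

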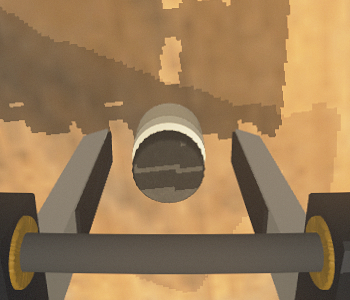

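Jar centred between the fingers. Close, lift, go to the black socket.

```bash
python3 -m jog '[0,0,0,0,0,0, 0,0,0,0,0,0, 0,0,0,0,0,0, 0,0,0,0,0,0, 0,0,0,0,0,0,0,0,0,0,0,0]' 0 20; python3 -c "
from h import *
move(667.5,-204.1,110,-1.694)"
```

```text
clock: 13.37
eef_pos: [440.2, -270.2, 39.7]
eef_rot: [-1.569, -0.0, -1.694]
wrist_force: [-1.1, 0.3, 4.6]
finger_gap: 33.2
row [-93.4 -69.8 217.6] [-0.13  0.02  0.02]
```

```bash
python3 -m jog '[0,-20,0,0,0,0, 0,-45,0,0,0,0, 0,-70,0,0,0,0, -93.4,-70,217.6,0,0,0, -93.4,-70,217.6,0,0,0, -93.4,-70,217.6,0,0,0, -93.4,-70,217.6,0,0,0, -93.4,-70,217.6,0,0,0, -93.4,-70,217.6,0,0,0, -93.4,-70,217.6,0,0,0]'; python3 -m jog '[0,0,0,0,0,0,0,0,0,0,0,0]'; python3 -c "
from h import *
move(667.5,-204.1,70,-1.694)
p=manip.camera('wrist'); cv2.imwrite('pics/c13.png',p['img'][:,:,::-1])"
```

```text
clock: 14.2
eef_pos: [670.7, -201.4, 108.4]
eef_rot: [-1.569, 0.0, -1.691]
wrist_force: [0.6, 0.7, -1.0]
finger_gap: 33.0
clock: 14.37
eef_pos: [666.6, -204.2, 109.1]
eef_rot: [-1.57, 0.0, -1.694]
wrist_force: [-0.3, 0.4, -0.7]
finger_gap: 32.5
row [-0.2 39.1  0.8] [-0.03  0.02 -0.01]
```

View pics/c13.png

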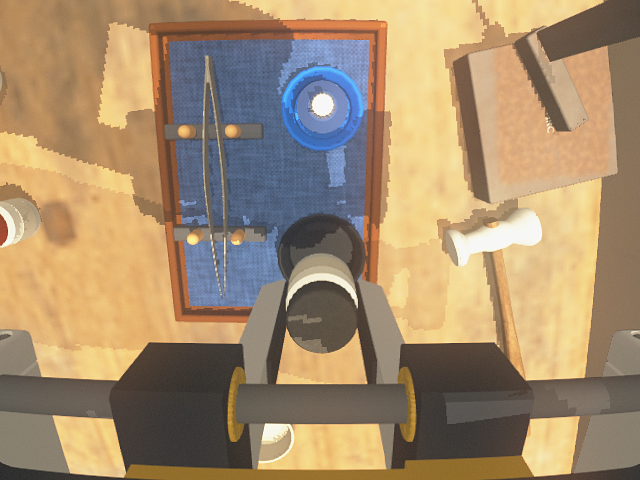

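```bash
python3 - <<'E'
from fit2 import *
p=manip.camera("wrist")
fit(p,[(-73,100,14,150,22),(73,100,14,386,21.5),(34,47,21,322,109),(-36,34,27,209,131.5),(-36,-34,27,215,237.5)],(0,0),1,[640,-152,-.12])
E
```

```text
tray [ 6.402913e+02 -1.546990e+02 -1.297000e-01]
[[-0.9, -0.0], [4.0, -1.1], [2.2, 0.4], [-1.3, -0.2], [-0.5, 2.8]]
(34, 47) [ 680.1 -112.5]
(34, -47) [ 667.9 -205.7]
(-36, 0) [ 604.6 -150. ]
```

```bash
python3 -m jog '[0.6,20,0.9,0,0,0, 0.6,35,0.9,0,0,0, 0.6,48,0.9,0,0,0, 0.6,55,0.9,0,0,0, 0.6,55,0.9,0,0,0, 0.6,57,0.9,0,0,0, 0.6,59,0.9,0,0,0, 0.6,60,0.9,0,0,0, 0.6,60,0.9,0,0,0]'; python3 -c "
from h import *
p=manip.camera('wrist'); cv2.imwrite('pics/c14.png',p['img'][150:450,150:500,::-1])"
```

```text
clock: 15.22
eef_pos: [668.4, -204.8, 50.1]
eef_rot: [-1.569, -0.0, -1.694]
wrist_force: [0.0, -0.3, -0.4]
finger_gap: 33.3
```

View pics/c14.png

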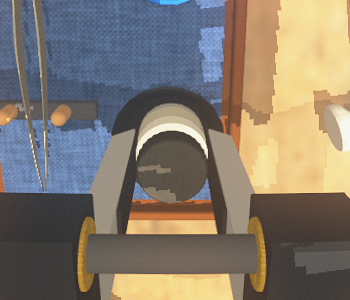

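```bash
python3 -m jog '[0,1,0,0,0,0, 0,1.5,0,0,0,0,0,1.5,0,0,0,0]'; python3 -m jog '[0,0.5,0,0,0,0, 0,0.5,0,0,0,0]'
```

```text
clock: 15.52
eef_pos: [668.4, -204.8, 48.8]
eef_rot: [-1.568, -0.0, -1.694]
wrist_force: [-0.7, 0.6, 4.5]
finger_gap: 32.7
clock: 15.68
eef_pos: [668.5, -204.8, 48.8]
eef_rot: [-1.568, -0.0, -1.694]
wrist_force: [-4.1, 1.6, 7.6]
finger_gap: 33.3
```

```bash
python3 -m jog '[0,0,0,0,0,0, 0,0,0,0,0,0, 0,0,0,0,0,0, 0,-10,0,0,0,0, 0,-30,0,0,0,0, 0,-60,0,0,0,0, 0,-90,0,0,0,0,0,-90,0,0,0,0,0,-90,0,0,0,0]' 54; python3 look.py w15 jar_flux_mid; python3 -c "
from h import *
move(450.5,-155,130,-1.571)"
```

```text
clock: 16.43
eef_pos: [668.8, -204.9, 140.4]
eef_rot: [-1.565, -0.001, -1.694]
wrist_force: [0.8, 0.4, -1.3]
finger_gap: 54.1
jar_flux_mid tip 0.57 [320.9 250.8] [ 669. -210.   24.]
   mask 0.89 [319.1 250.7] 2363 296 344 217 277 [ 667.7 -209.8] mean [ 668.6 -207.7] ax 1.438 ext [46. 35.]
row [ -22.6    6.6 -221.6] [ 0.   -7.02 -0.02]
```

View pics/w15.png

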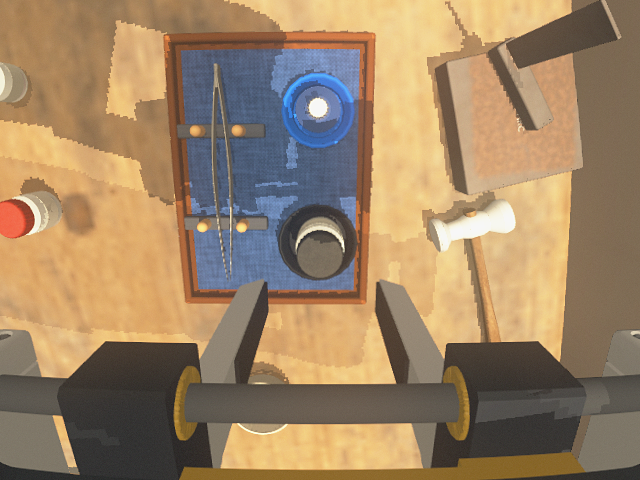

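Black jar seated. Next the red-capped jar.

```bash
python3 -m jog '[-22.6,0,-221.6,0,-7,0, -22.6,0,-221.6,0,-7,0, -22.6,0,-221.6,0,-7,0, -22.6,0,-221.6,0,-7,0, -22.6,0,-221.6,0,-7,0, -22.6,6,-221.6,0,-7,0, -22.6,6,-221.6,0,-7,0, -22.6,6,-221.6,0,-7,0, -22.6,6,-221.6,0,-7,0]' 54 20;  python3 look.py w16 jar_pumice_mid jar_rouge_mid; python3 -c "
from h import *
move(450.5,-155,38,-1.571)"
```

```text
clock: 17.33
eef_pos: [451.8, -155.4, 131.3]
eef_rot: [-1.569, -0.0, -1.571]
wrist_force: [0.7, 0.4, 0.0]
finger_gap: 54.2
jar_pumice_mid tip 0.57 [317.1 243.5] [ 449.4 -152.8   22. ]
   mask 0.66 [318.  246.9] 1821 299 341 220 273 [ 450.  -155.3] mean [ 451.5 -155. ] ax 1.548 ext [40. 30.]
jar_rouge_mid tip 0.83 [215.9 209.9] [ 378.2 -128.5   21. ]
jar_rouge_mid tip 0.77 [320.3 102.5] [451.6 -56.8  21. ]
jar_rouge_mid tip 0.59 [209.4  55.7] [380.  -26.9  21. ]
   mask 0.9 [211.4 210. ] 3338 178 247 179 241 [ 375.  -128.5] mean [ 375.5 -128.7] ax 0.576 ext [53. 39.]
   mask 0.88 [209.7  52.2] 4166 171 247 15 89 [380.3 -24.8] mean [379.7 -24.7] ax -0.639 ext [52. 39.]
   mask 0.82 [321.7  97.7] 1701 296 341 75 124 [452.6 -53.8] mean [450.6 -55.1] ax -1.537 ext [31. 28.]
row [-0.2 93.1 -1. ] [-0.08 -0.01  0.  ]
```

View pics/w16.png

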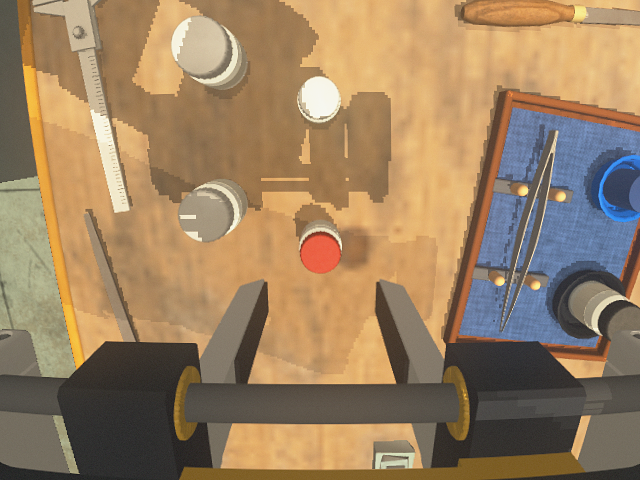

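```bash
python3 -m jog '[0,30,-0.8,0,0,0, 0,60,-0.8,0,0,0, 0,80,-0.8,0,0,0, 0,93,-0.8,0,0,0, 0,93,-0.8,0,0,0, 0,93,-0.8,0,0,0]' 54 20; python3 -c "
from h import *
p=manip.camera('wrist'); cv2.imwrite('pics/c17.png',p['img'][150:450,150:500,::-1])"; python3 -m jog '[0,0,0,0,0,0, 0,0,0,0,0,0, 0,0,0,0,0,0, 0,0,0,0,0,0, 0,0,0,0,0,0,0,0,0,0,0,0]' 0 20
```

```text
clock: 18.08
eef_pos: [450.4, -155.1, 38.2]
eef_rot: [-1.57, 0.0, -1.571]
wrist_force: [-0.2, -0.2, 0.2]
finger_gap: 54.0
clock: 18.63
eef_pos: [450.6, -155.3, 38.7]
eef_rot: [-1.568, -0.001, -1.571]
wrist_force: [-0.4, 0.4, 4.6]
finger_gap: 28.8
```

View pics/c17.png

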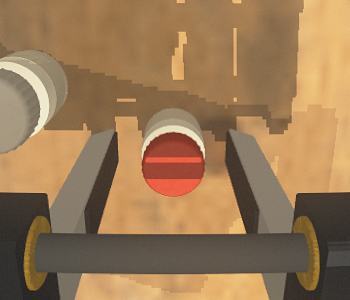

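```bash
python3 -c "
from h import *
move(667.7,197.7,115,-1.571)"; python3 -m jog '[0,-25,0,0,0,0, 0,-50,0,0,0,0, 0,-76,0,0,0,0, -353,-76,217,0,0,0, -353,-76,217,0,0,0, -353,-76,217,0,0,0, -353,-76,217,0,0,0, -353,-76,217,0,0,0, -353,-76,217,0,0,0, -353,-76,217,0,0,0]'; python3 -m jog '[0,0,0,0,0,0,0,0,0,0,0,0]'; python3 -c "
from h import *
move(667.7,197.7,115,-1.571)"
```

```text
row [-353.1  -75.9  217.1] [-0.14 -0.03  0.03]
clock: 19.47
eef_pos: [603.7, 95.3, 114.4]
eef_rot: [-1.569, -0.0, -1.571]
wrist_force: [0.8, -0.6, 0.2]
finger_gap: 28.7
clock: 19.63
eef_pos: [603.1, 94.8, 113.7]
eef_rot: [-1.57, -0.0, -1.569]
wrist_force: [-0.6, -0.2, -0.8]
finger_gap: 28.9
row [-102.7   -1.3   64.8] [-0.04  0.13  0.02]
```

```bash
python3 -m jog '[-102.7,0,64.8,0,0,0,-102.7,0,64.8,0,0,0,-102.7,0,64.8,0,0,0,-102.7,0,64.8,0,0,0,-102.7,0,64.8,0,0,0,-102.7,0,64.8,0,0,0]'; python3 - <<'E'
from h import *
import pickle
p=manip.camera('wrist'); cv2.imwrite('pics/c18.png',p['img'][:,:,::-1]); pickle.dump(p,open("p18.pkl","wb")); print(manip.read_state()["eef_pos"])
E
```

```text
clock: 20.13
eef_pos: [667.5, 194.4, 114.3]
eef_rot: [-1.57, -0.001, -1.572]
wrist_force: [-0.3, 0.4, -0.7]
finger_gap: 28.9
[667.56093124 194.14382857 114.65272888]
```

View pics/c18.png

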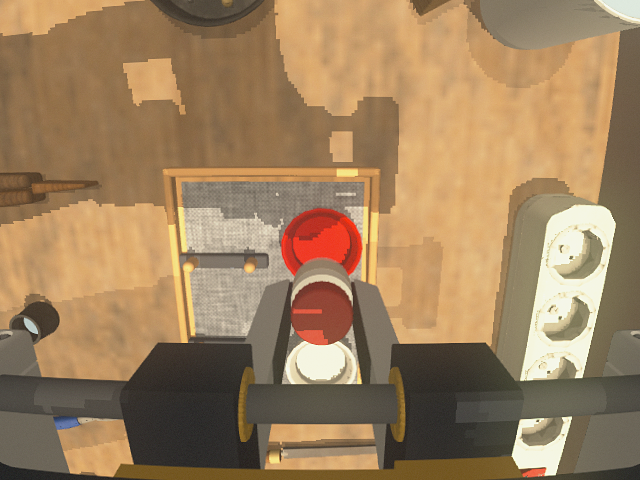

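```bash
python3 - <<'E'
from fit2 import *; import pickle
p=pickle.load(open("p18.pkl","rb"))
fit(p,[(-73,100,14,164,170),(73,100,14,380,169),(34,47,21,321.5,247),(-36,34,27,219.5,266)],(0,0),1,[634,150,0])
move(667.7,197.7,115,-1.571)
E
```

```text
tray [6.34879e+02 1.51131e+02 1.40000e-03]
[[-2.4, -0.9], [1.9, -1.3], [1.1, 1.3], [-1.1, 3.6]]
(34, 47) [668.8 198.2]
(34, -47) [668.9 104.2]
(-36, 0) [598.9 151.1]
row [-3.6 -0.3  0.1] [-0.06 -0.11  0.04]
```

```bash
python3 -m jog '[-3.8,10,0.7,0,0,0, -3.8,25,0.7,0,0,0, -3.8,40,0.7,0,0,0, -3.8,52,0.7,0,0,0, -3.8,58,0.7,0,0,0, -3.8,61,0.7,0,0,0, -3.8,63,0.7,0,0,0, -3.8,65,0.7,0,0,0, -3.8,65,0.7,0,0,0]'; python3 -c "
from h import *
p=manip.camera('wrist'); cv2.imwrite('pics/c19.png',p['img'][150:450,150:500,::-1])"
```

```text
clock: 20.93
eef_pos: [668.9, 199.7, 49.9]
eef_rot: [-1.569, -0.0, -1.572]
wrist_force: [0.5, -0.4, -0.4]
finger_gap: 28.8
```

View pics/c19.png

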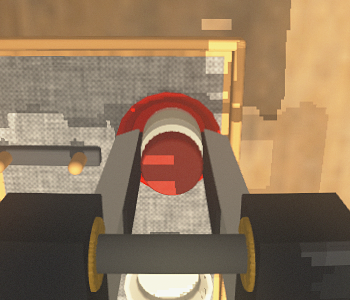

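```bash
python3 -m jog '[1,1,0,0,0,0, 1,1.5,0,0,0,0,1,1.5,0,0,0,0]'; python3 -m jog '[0,1,0,0,0,0, 0,1,0,0,0,0]'
```

```text
clock: 21.23
eef_pos: [668.8, 198.6, 48.2]
eef_rot: [-1.569, -0.0, -1.572]
wrist_force: [0.4, 0.3, -0.8]
finger_gap: 29.2
clock: 21.4
eef_pos: [669.0, 198.8, 47.8]
eef_rot: [-1.568, -0.0, -1.571]
wrist_force: [-2.1, -0.7, 4.8]
finger_gap: 28.6
```

```bash
python3 -m jog '[0,0.3,0,0,0,0, 0,0.3,0,0,0,0]'; python3 -m jog '[0,0,0,0,0,0, 0,0,0,0,0,0, 0,0,0,0,0,0, 0,-10,0,0,0,0, 0,-30,0,0,0,0, 0,-60,0,0,0,0, 0,-90,0,0,0,0,0,-90,0,0,0,0,0,-90,0,0,0,0]' 48; python3 look.py w20 jar_pumice_mid; python3 -c "
from h import *
move(451,-56,130,-1.571)"
```

```text
clock: 21.57
eef_pos: [669.0, 198.7, 47.8]
eef_rot: [-1.568, -0.0, -1.571]
wrist_force: [-3.8, -0.9, 7.3]
finger_gap: 28.5
clock: 22.32
eef_pos: [669.4, 198.9, 139.5]
eef_rot: [-1.565, 0.001, -1.571]
wrist_force: [-0.7, 0.3, 0.2]
finger_gap: 47.6
jar_pumice_mid tip 0.59 [317.9 243.7] [667.9 199.2  22. ]
   mask 0.74 [318.4 246.2] 1854 299 341 221 274 [668.3 197.2] mean [669.4 196.2] ax 1.556 ext [41. 31.]
row [ 254.7    5.9 -217. ] [ 0.   -0.03  0.04]
```

View pics/w20.png

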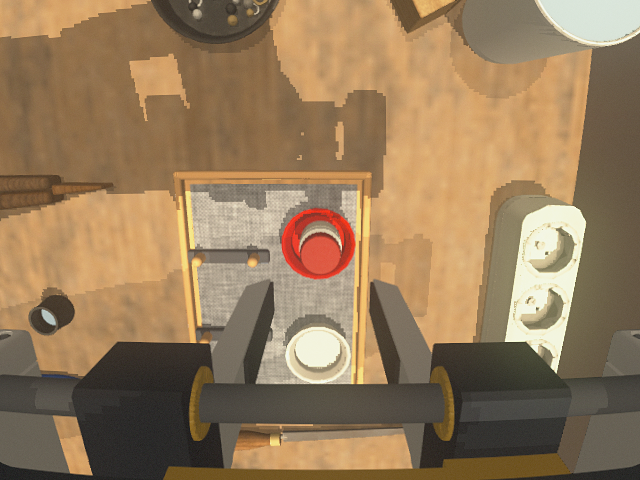

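```bash
python3 -m jog '[254.7,0,-217,0,0,0, 254.7,0,-217,0,0,0, 254.7,0,-217,0,0,0, 254.7,0,-217,0,0,0, 254.7,0,-217,0,0,0, 254.7,0,-217,0,0,0, 254.7,6,-217,0,0,0, 254.7,6,-217,0,0,0, 254.7,6,-217,0,0,0, 254.7,6,-217,0,0,0]' 52 20; python3 -m jog '[0,0,0,0,0,0,0,0,0,0,0,0]'; python3 look.py w21 jar_rouge_mid;  python3 -c "
from h import *
move(451,-56,37,-1.571)"
```

```text
clock: 23.3
eef_pos: [450.4, -57.0, 130.1]
eef_rot: [-1.57, 0.0, -1.574]
wrist_force: [0.6, 0.8, -0.4]
finger_gap: 52.0
clock: 23.47
eef_pos: [452.0, -55.2, 130.3]
eef_rot: [-1.569, -0.0, -1.571]
wrist_force: [-0.5, 0.4, 1.0]
finger_gap: 51.9
jar_rouge_mid tip 0.88 [224.4 341.4] [ 377.4 -131.7   21. ]
jar_rouge_mid tip 0.79 [323.4 246.9] [454.1 -55.   21. ]
jar_rouge_mid tip 0.75 [220.8 209. ] [382.2 -27.5  21. ]
   mask 0.74 [215.5 212.1] 3361 183 252 180 244 [378.3 -29.7] mean [379.6 -29.7] ax 0.616 ext [52. 38.]
   mask 0.72 [321.1 246.1] 1674 299 337 223 274 [452.4 -54.5] mean [450.4 -56.4] ax 1.539 ext [38. 28.]
   mask 0.62 [213.5 331.4] 626 198 228 306 355 [ 369.6 -123.1] mean [ 368.6 -120.2] ax 1.054 ext [47. 11.]
row [ 0.9 93.2 -1. ] [-0.07  0.06  0.01]
```

View pics/w21.png

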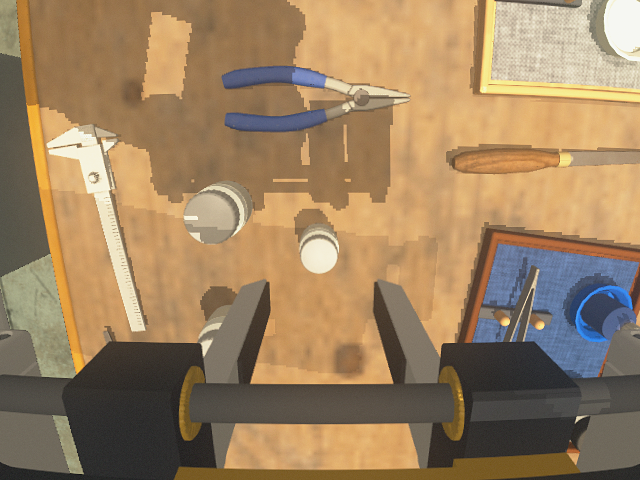

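```bash
python3 -m jog '[0.5,30,-0.9,0,0,0, 0.5,60,-0.9,0,0,0, 0.5,80,-0.9,0,0,0, 0.5,93,-0.9,0,0,0, 0.5,93,-0.9,0,0,0, 0.5,93,-0.9,0,0,0]' 52 20; python3 -c "
from h import *
p=manip.camera('wrist'); cv2.imwrite('pics/c22.png',p['img'][150:450,150:500,::-1])"; python3 -m jog '[0,0,0,0,0,0, 0,0,0,0,0,0, 0,0,0,0,0,0, 0,0,0,0,0,0, 0,0,0,0,0,0,0,0,0,0,0,0]' 0 20;  python3 -c "
from h import *
move(668.3,104,115,-1.571)"
```

```text
clock: 24.12
eef_pos: [450.8, -55.9, 37.3]
eef_rot: [-1.57, 0.0, -1.571]
wrist_force: [0.7, -1.0, 0.5]
finger_gap: 52.2
clock: 24.67
eef_pos: [450.9, -56.4, 37.9]
eef_rot: [-1.568, -0.0, -1.571]
wrist_force: [-1.4, 0.3, 5.8]
finger_gap: 27.1
row [-160.5  -76.6  217.4] [-0.14 -0.03  0.02]
```

View pics/c22.png

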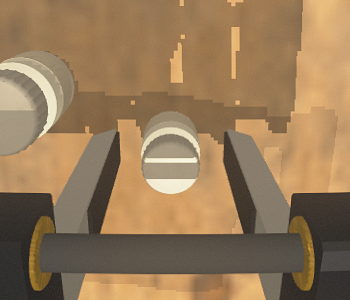

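```bash
python3 -m jog '[0,-25,0,0,0,0, 0,-50,0,0,0,0, 0,-77,0,0,0,0, -160,-77,217,0,0,0, -160,-77,217,0,0,0, -160,-77,217,0,0,0, -160,-77,217,0,0,0, -160,-77,217,0,0,0, -160,-77,217,0,0,0, -160,-77,217,0,0,0]'; python3 -m jog '[0,0,0,0,0,0,0,0,0,0,0,0]'; python3 -c "
from h import *
move(668.3,104,115,-1.571)"
```

```text
clock: 25.5
eef_pos: [669.8, 106.4, 114.2]
eef_rot: [-1.569, 0.0, -1.57]
wrist_force: [-0.1, -0.3, -1.0]
finger_gap: 27.0
clock: 25.67
eef_pos: [667.5, 104.0, 113.8]
eef_rot: [-1.57, -0.0, -1.57]
wrist_force: [-0.4, -0.7, -0.5]
finger_gap: 27.1
row [-0.  -1.2  0.8] [-0.02  0.03  0.03]
```

```bash
python3 -m jog '[0,10,0.4,0,0,0, 0,25,0.4,0,0,0, 0,40,0.4,0,0,0, 0,42,0.4,0,0,0, 0,42,0.4,0,0,0]'; python3 -c "
from h import *
p=manip.camera('wrist'); cv2.imwrite('pics/c23.png',p['img'][:,:,::-1])"
```

```text
clock: 26.08
eef_pos: [667.2, 102.7, 71.9]
eef_rot: [-1.571, -0.0, -1.572]
wrist_force: [-0.4, -0.1, 0.8]
finger_gap: 27.4
```

View pics/c23.png

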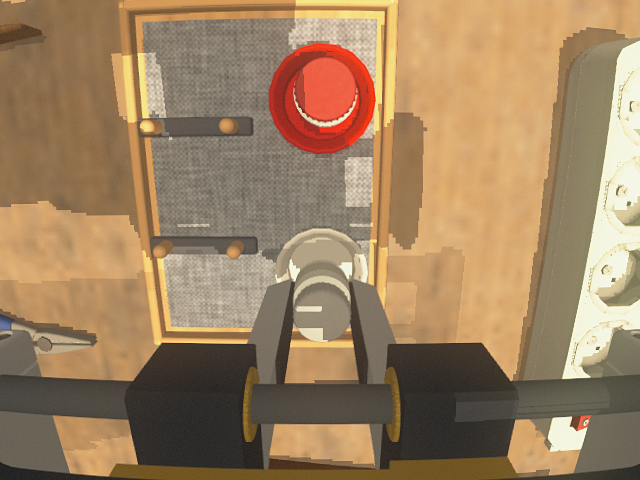

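```bash
python3 -m jog '[-0.8,8,0.4,0,0,0, -0.8,15,0.4,0,0,0, -0.8,19,0.4,0,0,0, -0.8,22,0.4,0,0,0, -0.8,24,0.4,0,0,0, -0.8,24,0.4,0,0,0]';python3 -m jog '[0,1,0,0,0,0, 0,1,0,0,0,0]'; python3 -c "
from h import *
p=manip.camera('wrist'); cv2.imwrite('pics/c24.png',p['img'][150:450,150:500,::-1])"
```

```text
clock: 26.63
eef_pos: [668.5, 104.3, 48.4]
eef_rot: [-1.57, -0.0, -1.571]
wrist_force: [-0.6, -0.5, 0.5]
finger_gap: 27.0
clock: 26.8
eef_pos: [668.7, 104.3, 47.9]
eef_rot: [-1.569, -0.0, -1.571]
wrist_force: [0.3, -0.1, 0.1]
finger_gap: 27.3
```

View pics/c24.png

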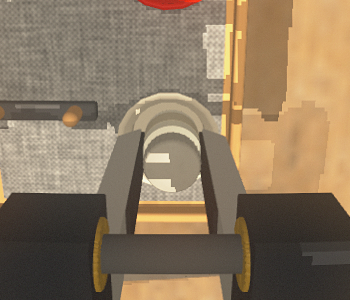

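```bash
python3 -m jog '[0,1,0,0,0,0, 0,1,0,0,0,0]'; python3 -m jog '[0,0.5,0,0,0,0, 0,0.5,0,0,0,0]'
```

```text
clock: 27.02
eef_pos: [668.8, 104.3, 47.1]
eef_rot: [-1.569, -0.0, -1.571]
wrist_force: [-0.1, -0.7, -0.0]
finger_gap: 27.1
clock: 27.18
eef_pos: [668.8, 104.3, 47.0]
eef_rot: [-1.568, -0.0, -1.571]
wrist_force: [-1.6, -0.2, 4.3]
finger_gap: 27.2
```

```bash
python3 -m jog '[0,0.3,0,0,0,0, 0,0,0,0,0,0, 0,0,0,0,0,0, 0,-10,0,0,0,0, 0,-30,0,0,0,0, 0,-60,0,0,0,0, 0,-90,0,0,0,0,0,-90,0,0,0,0,0,-90,0,0,0,0]' 46; python3 look.py w25 jar_rouge_mid; python3 -c "
from h import *
move(420,236,160,0.03)"
```

```text
clock: 27.93
eef_pos: [669.2, 104.4, 138.8]
eef_rot: [-1.565, 0.0, -1.571]
wrist_force: [0.3, 0.0, -0.4]
finger_gap: 46.0
jar_rouge_mid tip 0.71 [325.4 243.9] [673.2 104.3  21. ]
jar_rouge_mid tip 0.69 [ 29.8 202.5] [451.  136.9  21. ]
   mask 0.61 [321.2 247.2] 1653 301 340 222 273 [670.2 101.8] mean [669.1 101.6] ax -1.515 ext [39. 28.]
row [-131.6  -24.9 -248. ] [ 3.000e-02 -9.176e+01  1.000e-02]
```

View pics/w25.png

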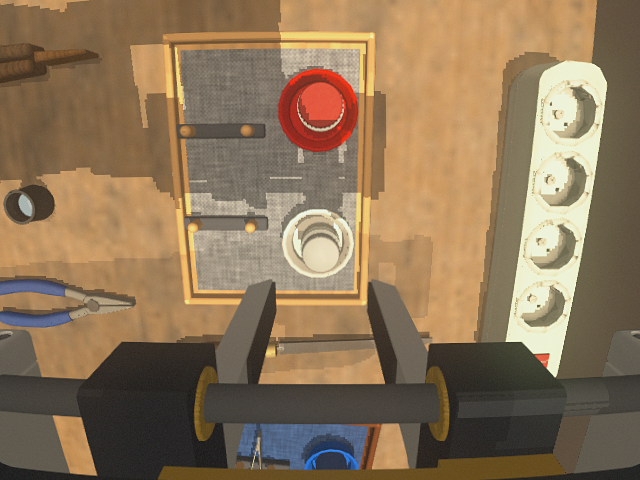

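```bash
python3 - <<'E'
from fit2 import *
p=manip.camera("wrist")
cv2.imwrite("pics/c26.png",cv2.resize(p["img"][20:320,150:390,::-1],None,fx=2,fy=2,interpolation=cv2.INTER_CUBIC)); print(manip.read_state()["eef_pos"])
import pickle; pickle.dump(p,open("p26.pkl","wb"))
E
python3 -m jog '[-131.6,-25,-248,0,-91.7,0, -131.6,-25,-248,0,-91.7,0, -131.6,-25,-248,0,-91.7,0, -131.6,-25,-248,0,-91.7,0, -131.6,-25,-248,0,-91.7,0, -131.6,-25,-248,0,-91.7,0, -131.6,-25,-248,0,-91.7,0, -131.6,-25,-248,0,-91.7,0, -131.6,-25,-248,0,-91.7,0, -131.6,-25,-248,0,-91.7,0]' 46;  python3 -m jog '[0,0,0,0,0,0,0,0,0,0,0,0]';python3 -c "
from h import *
move(420,236,160,0.03)"
```

```text
[667.92266726 104.26135428 135.00906829]
clock: 28.97
eef_pos: [419.8, 236.3, 160.4]
eef_rot: [-1.571, -0.001, -0.314]
wrist_force: [0.7, -0.7, -0.1]
finger_gap: 46.0
clock: 29.13
eef_pos: [420.3, 236.0, 160.4]
eef_rot: [-1.571, -0.001, -0.325]
wrist_force: [-0.4, -0.3, 0.8]
finger_gap: 46.1
row [-0.3  0.4 -0.1] [  0.03 -20.37   0.05]
```

View pics/c26.png

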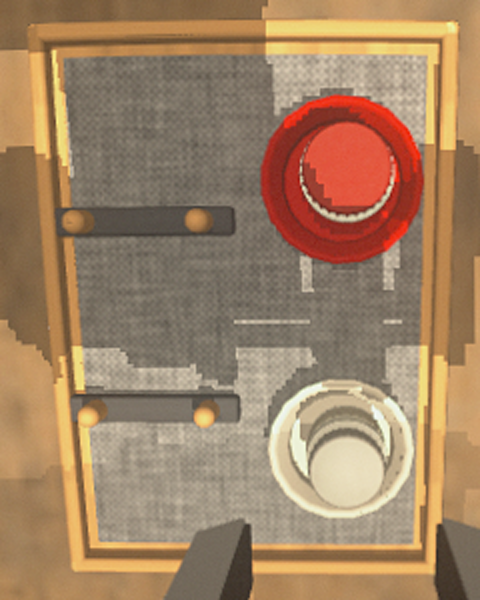

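```bash
python3 -m jog '[0,0,0,0,-20.4,0,0,0,0,0,-20.4,0,0,0,0,0,-20.4,0,0,0,0,0,-20.4,0,0,0,0,0,-20.4,0]' 46; python3 - <<'E'
from fit2 import *
import pickle
p=pickle.load(open("p26.pkl","rb"))
fit(p,[(-73,100,14,29,27),(73,100,14,457,25),(-73,-100,14,75,570),(73,-100,14,433,569),(34,47,21,342,180),(34,-47,21,341,449),(-36,34,27,136.5,221),(-36,-34,27,147,412)],(150,20),2,[634,150,0])
E
python3 look.py w27 ring_clamp_mid
```

```text
clock: 29.55
eef_pos: [420.5, 236.0, 160.6]
eef_rot: [-1.571, -0.001, 0.028]
wrist_force: [0.2, 0.3, 0.2]
finger_gap: 46.3
tray [ 6.344775e+02  1.513809e+02 -2.900000e-03]
[[-1.8, -2.5], [2.6, -3.6], [-1.5, 1.4], [4.3, 3.1], [0.9, -0.1], [0.9, 0.6], [-1.7, -0.4], [-1.1, 3.4]]
(34, 47) [668.6 198.3]
(34, -47) [668.3 104.3]
(-36, 0) [598.5 151.5]
ring_clamp_mid tip 0.55 [326.5 224. ] [412.8 239.6  11. ]
   mask 0.64 [326.  227.7] 4078 310 342 158 332 [415.9 239.3] mean [419.4 239.1] ax 0.033 ext [149.  26.]
```

View pics/w27.png

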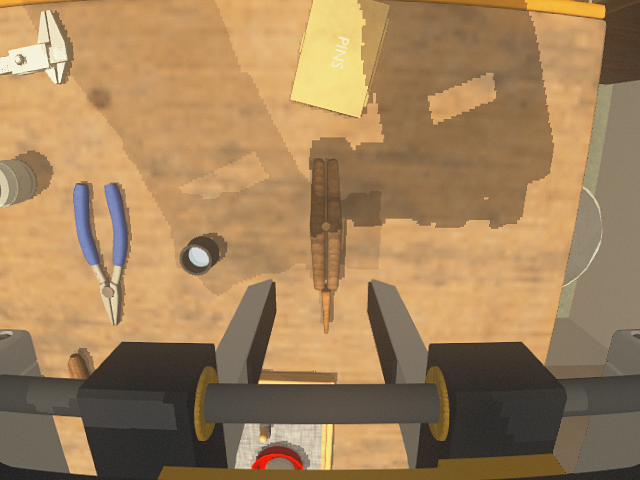

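```bash
python3 - <<'E'
from h import *
p=manip.camera("wrist"); st=manip.read_state(); print(st["eef_pos"])
a=at(p,(325.5,159),20);b=at(p,(325.5,290),22); d=at(p,(326,227),22)
print(a,b,(a+b)/2,np.linalg.norm((b-a)[:2]),d,np.arctan2(b[1]-a[1],b[0]-a[0]))
cv2.imwrite("pics/c28.png",cv2.resize(p["img"][140:345,260:390,::-1],None,fx=2.8,fy=2.8,interpolation=cv2.INTER_CUBIC))
move(412,239.3,40,.03)
E
```

```text
[420.49721729 236.0216215  160.79524511]
[360.5305011  236.93398268  20.        ] [465.92119255 240.56661394  22.        ] [413.22584682 238.75029831  21.        ] 105.45327806345982 [412.77341644 239.10887093  22.        ] 0.034454595964807426
row [ -8.6 120.8   3.6] [0.02 0.08 0.09]
```

View pics/c28.png

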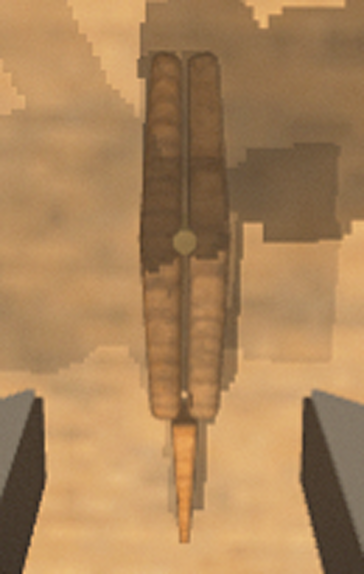

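```bash
python3 -m jog '[-7.6,40,3.3,0,-0.3,0, -7.6,80,3.3,0,-0.3,0, -7.6,110,3.3,0,-0.3,0, -7.6,125,3.3,0,-0.3,0, -7.6,134.5,3.3,0,-0.3,0, -7.6,134.5,3.3,0,-0.3,0, -7.6,134.5,3.3,0,-0.3,0]' 46 30; python3 -c "
from h import *
p=manip.camera('wrist'); cv2.imwrite('pics/c29.png',p['img'][100:400,150:500,::-1])"; python3 -m jog '[0,0,0,0,0,0, 0,0,0,0,0,0, 0,0,0,0,0,0, 0,0,0,0,0,0, 0,0,0,0,0,0,0,0,0,0,0,0]' 0 30
```

```text
clock: 30.33
eef_pos: [413.4, 239.2, 26.9]
eef_rot: [-1.571, -0.002, 0.039]
wrist_force: [-0.4, 0.1, 0.1]
finger_gap: 46.2
clock: 30.88
eef_pos: [413.3, 239.3, 27.0]
eef_rot: [-1.571, -0.003, 0.04]
wrist_force: [-0.9, -1.1, 6.7]
finger_gap: 25.4
```

View pics/c29.png

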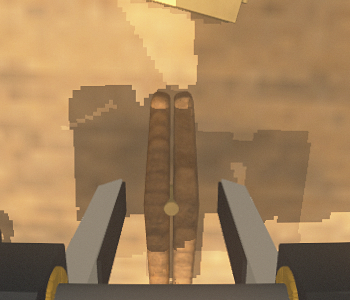

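```bash
python3 -c "
from h import *
move(598.5,153,120,-1.571)"; python3 -m jog '[0,-40,0,0,0,0, 0,-80,0,0,0,0, 0,-93,0,0,0,0, 181.5,-93,-93.5,0,92.3,0, 181.5,-93,-93.5,0,92.3,0, 181.5,-93,-93.5,0,92.3,0, 181.5,-93,-93.5,0,92.3,0, 181.5,-93,-93.5,0,92.3,0, 181.5,-93,-93.5,0,92.3,0, 181.5,-93,-93.5,0,92.3,0]'; python3 -m jog '[0,0,0,0,0,0,0,0,0,0,0,0]';  python3 -c "
from h import *
move(598.5,153,120,-1.571)"
```

```text
row [181.9 -92.6 -93.5] [-0.12 92.29  0.11]
clock: 31.72
eef_pos: [599.0, 151.5, 118.7]
eef_rot: [-1.571, -0.001, -0.844]
wrist_force: [-1.3, -0.6, -0.9]
finger_gap: 25.3
clock: 31.88
eef_pos: [597.7, 152.9, 119.5]
eef_rot: [-1.57, -0.001, -0.831]
wrist_force: [0.2, -0.0, -0.9]
finger_gap: 25.1
row [ 0.5 -0.5  0.6] [-6.000e-02  4.239e+01  4.000e-02]
```

```bash
python3 -m jog '[0.5,0,0.6,0,42.4,0,0.5,0,0.6,0,42.4,0,0.5,0,0.6,0,42.4,0,0.5,0,0.6,0,42.4,0,0.5,0,0.6,0,42.4,0,0.5,0,0.6,0,42.4,0,0.5,0,0.6,0,42.4,0,0.5,0,0.6,0,42.4,0]'; python3 - <<'E'
from h import *
import pickle
move(598.5,153,120,-1.571)
p=manip.camera('wrist'); cv2.imwrite('pics/c30.png',p['img'][:,:,::-1]); pickle.dump(p,open("p30.pkl","wb"))
E
```

```text
clock: 32.55
eef_pos: [598.5, 153.2, 119.9]
eef_rot: [-1.569, -0.0, -1.568]
wrist_force: [0.6, 0.5, -1.3]
finger_gap: 25.1
row [ 0.2 -0.1 -0. ] [-0.1   0.17  0.01]
```

View pics/c30.png

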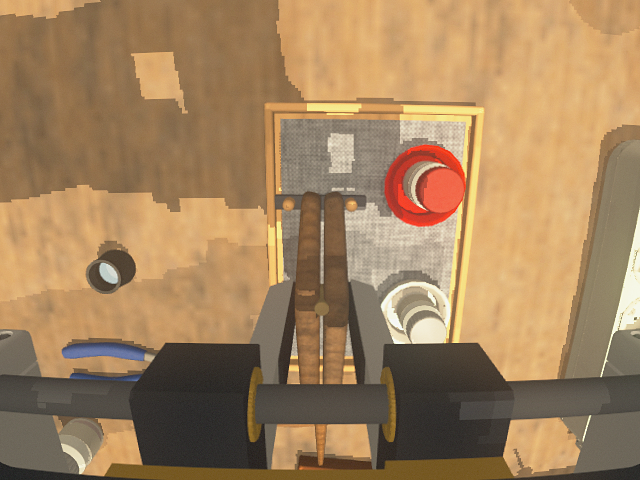

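```bash
python3 - <<'E'
from h import *
import pickle
p=pickle.load(open("p30.pkl","rb"))
cv2.imwrite("pics/c31.png",cv2.resize(p["img"][90:350,250:490,::-1],None,fx=2.3,fy=2.3,interpolation=cv2.INTER_CUBIC))
for uv in [(288,205),(351,205),(319.5,205)]: print(at(p,uv,27))
print(at(p,(322,195),115))
E
```

```text
[577.22507171 186.5045951   27.        ]
[618.30545612 186.65232742  27.        ]
[597.76276824 186.56446902  27.        ]
[598.91002186 206.64772613 115.        ]
```

View pics/c31.png

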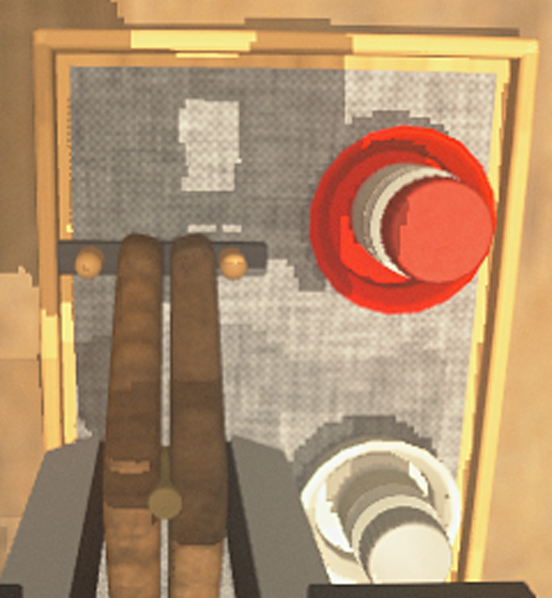

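```bash
python3 -m jog '[0,30,-0.7,0,0.2,0, 0,55,-0.7,0,0.2,0, 0,60,-0.7,0,0.2,0, 0,60,-0.7,0,0.2,0, 0,60,-0.7,0,0.2,0]'; python3 - <<'E'
from h import *
p=manip.camera('wrist');cv2.imwrite("pics/c32.png",cv2.resize(p["img"][90:350,220:460,::-1],None,fx=2.3,fy=2.3,interpolation=cv2.INTER_CUBIC))
p=manip.camera('side');cv2.imwrite("pics/s32.png",cv2.resize(p["img"][200:340,170:330,::-1],None,fx=4,fy=4,interpolation=cv2.INTER_CUBIC))
E
```

```text
clock: 33.02
eef_pos: [598.6, 153.1, 60.8]
eef_rot: [-1.568, -0.0, -1.577]
wrist_force: [0.2, -0.2, -0.7]
finger_gap: 25.6
```

View pics/c32.png

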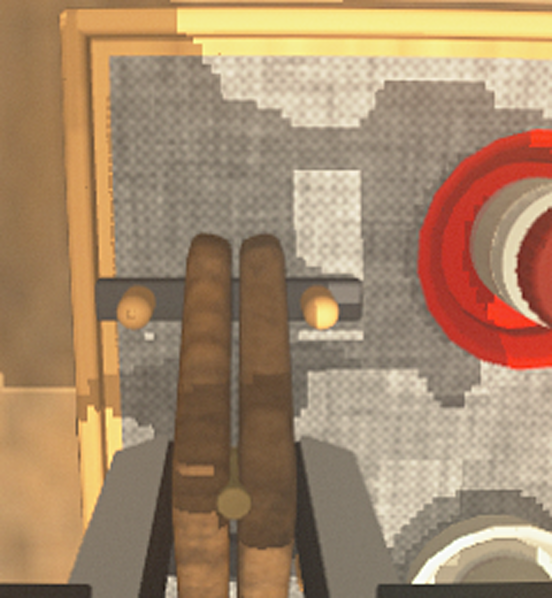

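View pics/s32.png

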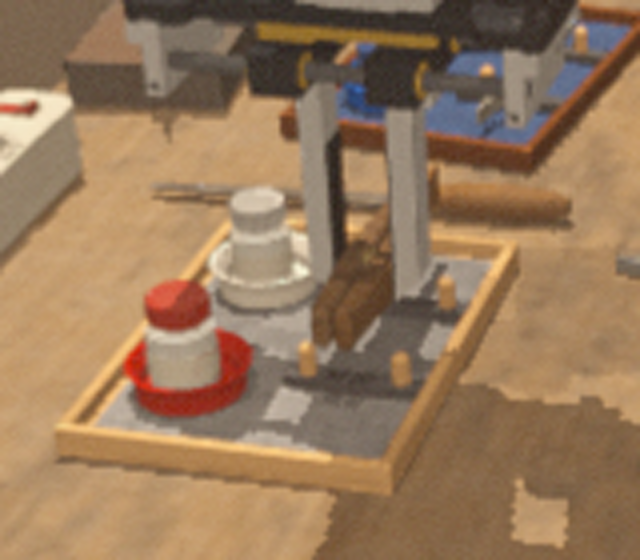

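```bash
python3 - <<'E'
from h import *
p=manip.camera('wrist'); print(manip.read_state()["eef_pos"],manip.read_state()["eef_rot"])
f=lambda u,v,z:at(p,(u/2.3+220,v/2.3+90),z).round(1)
print(f(134,308,27),f(320,308,27)); print(f(188,245,54),f(284,245,54))
E
```

```text
[598.8595047  153.09968471  61.37979131] [-1.56671529e+00  2.62506907e-04 -1.57776117e+00]
[577.8 187.5  27. ] [618.8 187.2  27. ]
[591.2 205.6  54. ] [609.  205.5  54. ]
```

```bash
python3 -m jog '[0,6,-0.8,-0.2,-0.4,0, 0,11,-0.8,-0.2,-0.4,0, 0,15,-0.8,-0.2,-0.4,0, 0,18,-0.8,-0.2,-0.4,0, 0,19,-0.8,-0.2,-0.4,0, 0,19,-0.8,-0.2,-0.4,0]'; python3 - <<'E'
from h import *
p=manip.camera('wrist');cv2.imwrite("pics/c33.png",cv2.resize(p["img"][90:350,200:440,::-1],None,fx=2.3,fy=2.3,interpolation=cv2.INTER_CUBIC))
E
```

```text
clock: 33.67
eef_pos: [597.3, 152.9, 40.4]
eef_rot: [-1.573, -0.0, -1.572]
wrist_force: [0.5, 0.4, -0.8]
finger_gap: 24.9
```

View pics/c33.png

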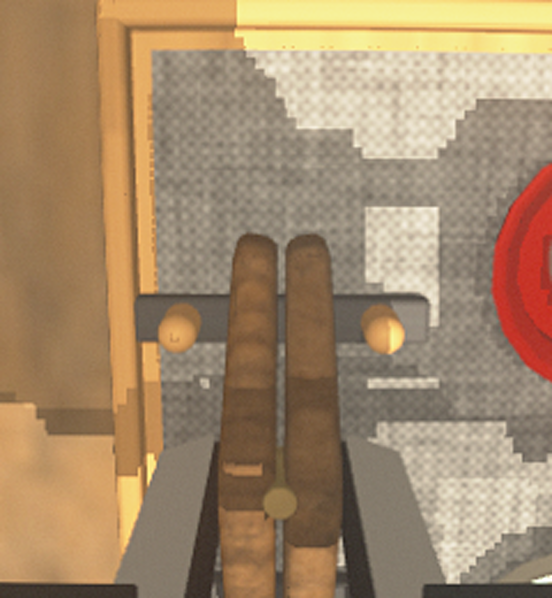

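Clamp is centred between the dowels. Touch down and release.

```bash
python3 -m jog '[0,0.7,0,0,0,0, 0,0.7,0,0,0,0]'; python3 -m jog '[0,0.7,0,0,0,0, 0,0.7,0,0,0,0]'
```

```text
clock: 33.88
eef_pos: [597.5, 152.9, 40.1]
eef_rot: [-1.572, -0.0, -1.572]
wrist_force: [-0.3, 0.2, -0.1]
finger_gap: 25.2
clock: 34.05
eef_pos: [597.5, 153.0, 40.0]
eef_rot: [-1.572, -0.0, -1.572]
wrist_force: [-2.9, -0.4, 5.4]
finger_gap: 25.5
```

```bash
python3 -m jog '[0,0,0,0,0,0, 0,0,0,0,0,0, 0,0,0,0,0,0, 0,-10,0,0,0,0, 0,-30,0,0,0,0, 0,-60,0,0,0,0, 0,-100,0,0,0,0,0,-140,0,0,0,0,0,-140,0,0,0,0]' 38; python3 -c "
from h import *
move(600,0,300,-1.571)"
```

```text
clock: 34.8
eef_pos: [600.1, 153.5, 188.6]
eef_rot: [-1.561, 0.002, -1.572]
wrist_force: [1.1, -0.2, 2.1]
finger_gap: 37.6
row [ 153.2 -111.7    1.2] [-0.59 -0.04 -0.12]
```

```bash
python3 -m jog '[0,-110,0,0,0,0,0,-110,0,0,0,0,0,-110,0,0,0,0,100,-110,0,0,0,0,100,-110,0,0,0,0,100,-110,0,0,0,0,100,-110,0,0,0,0,100,-110,0,0,0,0]'; python3 -m jog '[0,0,0,0,0,0,0,0,0,0,0,0]'; python3 look.py w40 jar_pumice_mid jar_rouge_mid jar_flux_mid ring_clamp_mid tweezers_a_mid loupe_mid pliers_blue_mid; python3 -c "
from h import *
p=manip.camera('side');cv2.imwrite('pics/s40.png',cv2.resize(p['img'][170:370,180:430,::-1],None,fx=3,fy=3,interpolation=cv2.INTER_CUBIC))
for t,z in [('loupe_mid',12),('pliers_blue_mid',5)]:
  for r in manip.masks_of(t,p)[:1]: print(t,r['xy'],at(p,r['xy'],z))"
```

```text
clock: 35.47
eef_pos: [597.7, 52.5, 289.8]
eef_rot: [-1.572, 0.0, -1.573]
wrist_force: [-0.4, 0.5, 0.2]
finger_gap: 38.1
clock: 35.63
eef_pos: [597.7, 54.2, 289.4]
eef_rot: [-1.573, -0.0, -1.57]
wrist_force: [-0.3, -0.2, 1.3]
finger_gap: 37.6
jar_pumice_mid tip 0.68 [391.6  68.3] [669.8 199.3  22. ]
   mask 0.96 [390.4  63.8] 954 376 411 48 84 [668.4 203.7] mean [671.6 201.9] ax 0.759 ext [37. 31.]
   mask 0.28 [377.7 427.4] 71 370 385 424 428 [ 674.3 -245.6] mean [ 674.5 -242.9] ax -0.156 ext [20.  7.]
jar_rouge_mid tip 0.88 [391.6 158.6] [673.6 107.1  21. ]
jar_rouge_mid tip 0.75 [137.9 275.3] [379.1 -28.3  21. ]
jar_rouge_mid tip 0.59 [146.3 354. ] [ 374.8 -135.5   21. ]
   mask 0.96 [137.3 277.4] 1343 115 161 257 298 [378. -31.] mean [379.3 -30.9] ax 0.626 ext [65. 37.]
   mask 0.8 [390.9 155.8] 692 374 404 147 175 [672.8 110.1] mean [670.6 105.1] ax -0.385 ext [33. 28.]
   mask 0.68 [153.3 339.9] 287 137 167 329 342 [ 386.9 -114.9] mean [ 388.1 -109.8] ax 0.017 ext [35. 18.]
jar_flux_mid tip 0.6 [392.3 158.4] [673.9 107.5  24. ]
   mask 0.42 [376.8 427.4] 73 370 384 424 429 [ 67
[... 259 characters left out ...]
1.568 ext [152.  27.]
tweezers_a_mid tip 0.61 [324.  365.1] [ 601.7 -158.9    4.5]
   mask 0.81 [331.9 317.5] 6 333 334 318 321 [611.3 -89.7] mean [613.3 -92.5] ax 1.289 ext [4. 0.]
loupe_mid tip 0.56 [179.4 132.5] [441.8 135.3  12. ]
   mask 0.68 [180.6 132. ] 653 165 195 121 146 [443.2 135.8] mean [443.3 134.6] ax -0.177 ext [34. 27.]
pliers_blue_mid tip 0.91 [192.9 210.9] [447.8  46.3   5. ]
pliers_blue_mid tip 0.29 [391.8 159.8] [676.8 104.9   5. ]
   mask 0.74 [188.  203.5] 1780 139 249 191 229 [442.7  55.1] mean [442.6  47.4] ax 0.017 ext [129.  45.]
loupe_mid [354.5, 287.8] [439.87364711 130.1854002   12.        ]
pliers_blue_mid [370.3, 266.9] [425.54777753  36.15041428   5.        ]
```

View pics/w40.png

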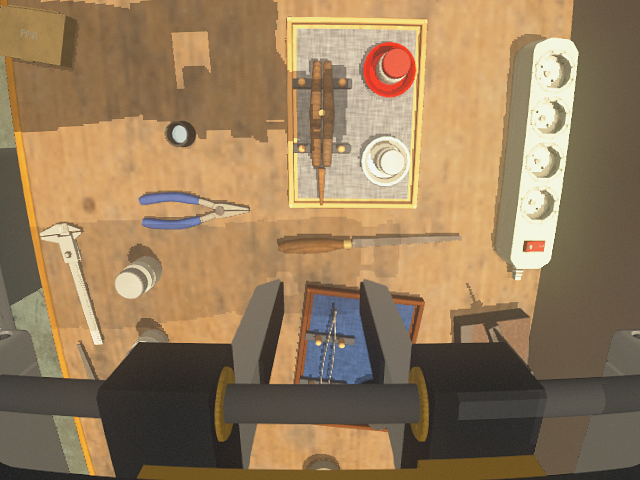

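View pics/s40.png

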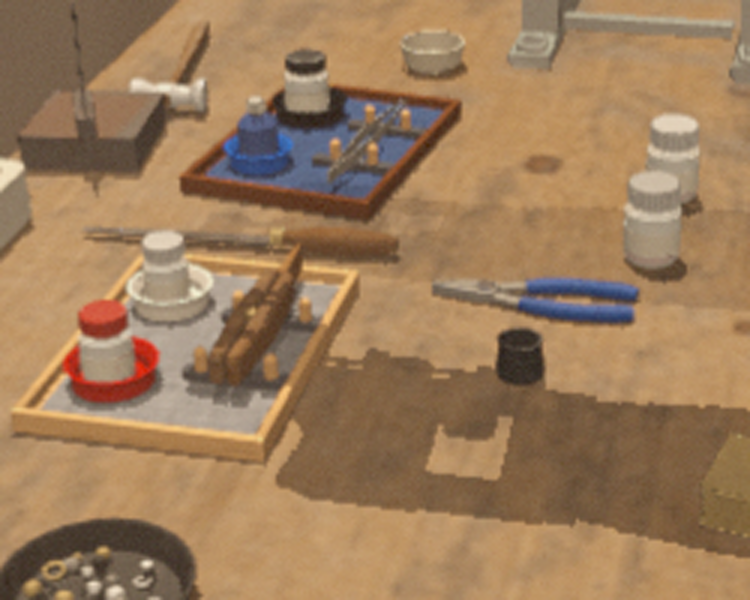

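```bash
python3 -c "
from h import *
print(manip.sign_off(), manip.read_state()['clock'])"
```

```text
the job is handed in; nothing more can be done
the job is handed in; nothing more can be done
```

I made up both kits and handed the job in about 36 s into the 115 s allowed. `sign_off()` gives no verdict, so what follows is my own checks.

- **Soldering kit:** the tweezers lie across both bars between the dowels, about 3–6 mm off centre along the rest (18 mm allowed). The black-capped jar stands upright in its black socket.
- **Polishing kit:** the ring clamp lies across both bars between the dowels, within about 2 mm of the rest centre. The red-capped jar and the white-capped jar stand upright in their sockets. For the white cap I took the smallest of the three look-alikes.
- **Set-down:** I lowered each jar and tool until the wrist felt light contact of 4–9 N, then released it. Nothing was dropped or tipped.
- **Left alone:** the loupe shows in the last wrist picture at about (442, 135) mm, against (440, 132) at the start. The pliers are at about (443, 47), against (438, 47). Both shifts are within measurement error.

**What disagreed:**
- In the last wrist view the networks' answers for the black jar were useless: the gripper hid it, and the best guess was the white jar. The point reported for the tweezers was about 10 mm off along the rest, as they were mostly hidden too. For these two I relied on the side view and the pictures taken just after placing them.
- The tray poses I fitted from different views differed by 1–2 mm.

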